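# Gauge the socket adapters and sort them

### The job

Try each socket adapter on the stepped gauge pin, one at a time in the colour order red, yellow, green, blue, white (some colours may be missing), sliding it down as far as it will go. Those that go fully home onto the pedestal are good: pile them flat and squarely on the square wooden plinth, edges flush with it; those that stop on the brass cone are culls and go in the empty compartment of the steel bin. Leave the glass tube, the chrome shield and the probe holder where they stand.

Things in the scene. Friction and masses are not known exactly. Their poses are not given: they have to be found in the camera images.
- adapter_red: squat black plastic socket adapter, square block 64 x 64 x 20 mm thick, about 110 g, round bore right through the middle along z, red dots in the corners of both faces, red stripe round the edge. Origin: centre of its underside as built; x, y square to its sides, z through its thickness. Both faces are alike; either may be up. May be absent (None).
- mid_red (a point): centre of the red adapter's block, 10 mm from either face, axes as the adapter's. Its bore is either in size (27 mm) or tight (22.5 mm): trying it on the gauge pin tells which
- adapter_yellow: squat black plastic socket adapter, square block 64 x 64 x 20 mm thick, about 110 g, round bore right through the middle along z, yellow dots in the corners of both faces, yellow stripe round the edge. Origin: centre of its underside as built; x, y square to its sides, z through its thickness. Both faces are alike; either may be up. May be absent (None).
- mid_yellow (a point): centre of the yellow adapter's block, 10 mm from either face, axes as the adapter's. Its bore is either in size (27 mm) or tight (22.5 mm): trying it on the gauge pin tells which
- adapter_green: squat black plastic socket adapter, square block 64 x 64 x 20 mm thick, about 110 g, round bore right through the middle along z, green dots in the corners of both faces, green stripe round the edge. Origin: centre of its underside as built; x, y square to its sides, z through its thickness. Both faces are alike; either may be up. May be absent (None).
- mid_green (a point): centre of the green adapter's block, 10 mm from either face, axes as the adapter's. Its bore is either in size (27 mm) or tight (22.5 mm): trying it on the gauge pin tells which
- adapter_blue: squat black plastic socket adapter, square block 64 x 64 x 20 mm thick, about 110 g, round bore right through the middle along z, blue dots in the corners of both faces, blue stripe round the edge. Origin: centre of its underside as built; x, y square to its sides, z through its thickness. Both faces are alike; either may be up. May be absent (None).
- mid_blue (a point): centre of the blue adapter's block, 10 mm from either face, axes as the adapter's. Its bore is either in size (27 mm) or tight (22.5 mm): trying it on the gauge pin tells which
- adapter_white: squat black plastic socket adapter, square block 64 x 64 x 20 mm thick, about 110 g, round bore right through the middle along z, white dots in the corners of both faces, white stripe round the edge. Origin: centre of its underside as built; x, y square to its sides, z through its thickness. Both faces are alike; either may be up. May be absent (None).
- mid_white (a point): centre of the white adapter's block, 10 mm from either face, axes as the adapter's. Its bore is either in size (27 mm) or tight (22.5 mm): trying it on the gauge pin tells which
- gauge: fixed stepped gauge: green base 110 x 110 x 14 mm, on it a dark round pedestal 50 mm across whose flat top is 40 mm above the counter, and on that the upright steel gauge pin, 51 mm long. Origin: centre of the underside, z up
- pin_foot (a point): centre of the pedestal's top, at the pin's foot, 40 mm above the counter, z up. From here up the pin is 25 mm thick for 22 mm, a brass cone narrows it to 20 mm in 5 mm, then 20 mm thick for 16 mm, then an 8 mm tapered nose. An adapter in size goes down flat on the pedestal (underside at this point); a tight one stops on the cone, underside about 24 mm above this point
- plinth: fixed square wooden plinth, 64 x 64 mm like the adapters and 12 mm high, where the good adapters are piled. Origin: centre of its underside, x and y square to its sides, z up
- plinth_top (a point): centre of the plinth's top face, 12 mm above the counter, axes as the plinth's
- cull_bin: fixed steel cull bin, open on top, walls 4 mm thick, 55 mm high. The near, empty compartment for culled adapters is 148 x 200 mm inside (x by y); the narrower far (+x) one behind the partition holds culled glass tubes. Origin: underside, below the middle of the empty compartment, x and y along its sides, z up
- bin_floor (a point): centre of the empty compartment's floor, 6 mm above the counter, axes as the bin's; the rim is 49 mm above it
- glass_tube: bystander: large glass transmitting tube standing upright on a white ceramic base, 88 mm across and about 200 mm tall. Origin: centre of its underside
- tube_shield: bystander: chrome tube shield, an open can 52 mm across and 80 mm tall, standing upright. Origin: centre of its underside
- probe_holder: bystander: grey bakelite ohmmeter probe holder, a block 60 x 100 x 45 mm with two probes standing in it to 120 mm. Origin: centre of its underside
Mind the look-alikes: they are no part of the job. Leave any pink or purple look-alike of the adapter_white alone. There is more than one size of the gauge; the one meant has the size given above.

How it is judged:
By the outcome, as a careful person would: the job done as asked, in the order asked, and still so for the second after the job is handed in, with the robot touching nothing.
Of adapter_yellow, adapter_green, adapter_white only 2 to 3 are there at a start; the rules pass over those that are not, and their reading is None.
Of adapter_red, adapter_blue only 1 to 2 are there at a start; the rules pass over those that are not, and their reading is None.
At some moment in a run one of adapter_red, adapter_yellow, adapter_green, adapter_blue, adapter_white may be knocked a few centimetres aside while the robot is not near it.
Once in a run the grip may slacken for a moment while it holds something.
It also fails if it takes over 210 s, if anything falls off the work surface, if the arm or the gripper's body presses on something with over 40 N, if the wrist force passes 120 N, or if a joint passes its speed limit or range.

### The arm

A 7-joint arm with a two-finger parallel gripper is mounted at the origin on the work surface. World frame = base frame: x ahead of the robot, y to its left, z up, the work surface at z = 0. Lengths are in mm, angles in rad, forces in N, time in s.
With the tool pointing down it reaches from about 400 to 925 mm from the base axis. Payload 4.1 kg.
Tool frame: the origin (TCP) lies at the very end of the fingers, on their centre line; the grasp point (between the pads) lies 19 mm behind it; z points along the fingers, y is the line along which they close (so a half turn about z gives the same grasp; the last joint's range is limited). The gripper opens to 85 mm and grips with 20 to 120 N. Pads are 22 mm wide; open, the fingers measure 114 mm over their backs; the gripper's body (76 mm by 85 mm) begins 54 mm behind the grasp point. The pads swing forward as they close: fully open they stand 13 mm farther back than shut.
Start: joints at [-1.238, 0.398, 0.045, 1.537, -0.019, 1.207, -0.051], TCP at [272.014, 590.386, 208.947] pointing down, gripper open.
Joint ranges: [-2.82, 2.82], [-0.49, 2.23], [-1.37, 1.46], [0, 2.46], [-1.36, 4.5], [0.23, 2], [-2.94, 2.94]. Speed limits (rad/s): [2.57, 2.57, 3.14, 3.14, 3.14, 3.14, 3.14].

### API

Orientations are given as a 3x3 rotation matrix whose columns are the frame's x, y, z axes.
In Python, from station import arm, read_camera, camera_model gives the robot as it stands.
- The arm moves only by the shell command python3 -m creep 'ROWS' [OPENING]. ROWS is JSON, one flat list of numbers, 6 for each row, row after row: the shift along the tool's x, y, z in m, then the turn, a rotation vector about the tool's x, y, z in rad. A call has exactly 8 rows; each row shifts and turns the commanded pose from where the row before left it, along the tool's axes as they then stand; what a row does not reach is not made up. A row lasts 1/12 s, in which the tool goes at most 41.7 mm and 7.16 degrees, less where a joint would pass 70% of its speed; a pose out of reach is approached as far as the arm can. A call is refused whole if a number of a shift passes 0.0417 or a number of a turn 0.125, either way. A call with a gripper value outside its range is refused whole. OPENING is the finger opening in m, from 0 to 0.0854, set as the call begins (- or left out, the last holds). The fingers move at their own pace and stop on an object; the grip force is fixed at half the most. Time passes only in rows, so rows that do not move let the fingers close, or fill a call up. It gives the time, the measured TCP pose, the force, the opening and the grip force at its end, in the units of the state.
- arm.get_state(): the state, without advancing time (a new reading comes with each control period).
- read_camera(name): name is "scene" or "top" or "wrist"; returns (picture, depth): 384x512x3 uint8, red, green, blue; 384x512 float32, mm along the optical axis (not along the pixel's ray), 0 where there is no reading.
- camera_model(name): a dict with "K" (3x3 intrinsics, pixels), "k1" (the pictures are not rectified: a ray, as slopes to the right and down, at radius r is drawn at 1 + k1 r^2 times it, then the intrinsics apply), "T" (4x4, takes a point from camera to world coordinates). Camera axes: x right, y up, looking along -z (the intrinsics and any distortion apply to the point x, -y, -z); pixel columns grow to the right and rows downward; lengths in mm; the calibration is good to about 2 mm. A picture is of the moment at which its call begins: read the wrist's pose just before it. camera_model takes no time and is no camera call; for the wrist camera it gives the pose at the moment of the call.
- arm.job_done(): hands the job in; it is judged then, once.
The state is a dict: "time_s": time; "joint_pos": joint angles; "qvel": joint speeds; "tau": joint torques, N m; "ee_pos": TCP position; "eef_rot": TCP orientation; "force": force on the tool from outside, world axes, zero at the start; "wrist_torque": the same for the moment, N m; "opening": opening from 0.0 (shut) to 1.0 (fully open); "grasp_force": force on a finger pad.
Only numpy, scipy, OpenCV 4.12 (cv2) and the standard library are available. Lean on these libraries where they do the work, as an engineer would, in place of code of your own. Each camera call takes 0.05 s, during which the arm holds its last target. There are 200 camera calls.

## Working session

There is one attempt and no reset: what is moved stays moved. The work goes in short steps, Python scripts to look and compute and a shell command to move; the robot and the scene stay as the last step left them, time stands still between calls to the robot, and variables do not carry over. Pictures are saved under pics/ and viewed, at most 17 in all, crops included, and the job is handed in when it is done.

```bash
ls; mkdir -p pics
cat > h.py <<'E'
import numpy as np, cv2
from station import arm, read_camera, camera_model
def snap(n,f):
    m=camera_model(n); im,d=read_camera(n); np.savez(f'pics/{f}.npz',im=im,d=d,K=m['K'],k1=m['k1'],T=m['T'])
    cv2.imwrite(f'pics/{f}.png',cv2.cvtColor(im,cv2.COLOR_RGB2BGR)); return im,d,m
def load(f):
    z=np.load(f'pics/{f}.npz'); return z['im'],z['d'],dict(K=z['K'],k1=float(z['k1']),T=z['T'])
def rays(m,uv):
    K=np.array(m['K'],float); uv=np.atleast_2d(uv).astype(float)
    return cv2.undistortPoints(uv.reshape(-1,1,2),K,np.array([m['k1'],0,0,0,0.])).reshape(-1,2)
def onz(m,uv,z):
    r=rays(m,uv); T=np.array(m['T']); D=np.c_[r[:,0],-r[:,1],-np.ones(len(r))]@T[:3,:3].T; o=T[:3,3]
    return o+D*((z-o[2])/D[:,2])[:,None]
def cloud(m,d):
    v,u=np.mgrid[:d.shape[0],:d.shape[1]]; r=rays(m,np.c_[u.ravel(),v.ravel()]); dd=d.ravel()[:,None]
    P=np.c_[r[:,0],-r[:,1],-np.ones(len(r))]*dd; T=np.array(m['T']); return (P@T[:3,:3].T+T[:3,3]).reshape(*d.shape,3)
E
python3 - <<'E'
from h import *
for n in('top','scene'):
    im,d,m=snap(n,n+'0'); print(n,m)
s=arm.get_state(); print(s)
a=[cv2.imread(f'pics/{n}0.png') for n in('top','scene')]
cv2.imwrite('pics/t0b.png',cv2.resize(a[0],(800,600),interpolation=cv2.INTER_CUBIC))
E
```

```text
pics
top {'K': array([[361.59967554,   0.        , 253.79013347],
       [  0.        , 361.59967554, 189.34759783],
       [  0.        ,   0.        ,   1.        ]]), 'k1': -0.012932238401363887, 'T': array([[-8.53198164e-03,  9.84830037e-01, -1.73311866e-01,
         3.00322161e+02],
       [-9.99811146e-01, -1.14279495e-02, -1.57185866e-02,
        -2.56658113e+00],
       [-1.74607355e-02,  1.73145024e-01,  9.84741552e-01,
         1.09590204e+03],
       [ 0.00000000e+00,  0.00000000e+00,  0.00000000e+00,
         1.00000000e+00]])}
scene {'K': array([[367.08715396,   0.        , 251.58971445],
       [  0.        , 367.08715396, 189.28329415],
       [  0.        ,   0.        ,   1.        ]]), 'k1': -0.041803970746658044, 'T': array([[ 7.72732672e-01, -4.01547860e-01,  4.91572512e-01,
         1.16335695e+03],
       [ 6.34469978e-01,  5.10883511e-01, -5.80039554e-01,
        -8.00285909e+02],
       [-1.82226494e-02,  7.60103515e-01,  6.49546442e-01,
         9.52190033e+02],
       [ 0.00000000e+00,  0.00000000e+00,  0.00000000e+00,
         1.00000000e+00]])}
{'time_s': 0.1, 'joint_pos': array([-1.23797831,  0.39915676,  0.04505545,  1.53774311, -0.01868763,
        1.20689075, -0.05070917]), 'qvel': array([-0.00062047,  0.00030269,  0.00099147, -0.00309351,  0.00080014,
        0.00129719, -0.00020504]), 'tau': array([ 4.40690041e-03, -4.76266515e+01,  1.37071285e+00, -2.54948705e+01,
        1.20448341e-02,  5.09280726e-03, -2.15353555e-05]), 'ee_pos': array([271.78222773, 589.79107986, 207.9475887 ]), 'eef_rot': array([[-9.08244002e-01,  4.18440509e-01, -6.10698943e-04],
       [ 4.18440930e-01,  9.08242481e-01, -1.66838552e-03],
       [-1.43457361e-04, -1.77084257e-03, -9.99998422e-01]]), 'force': array([ 0.02798729,  0.38415312, -0.00442905]), 'wrist_torque': array([-0.00067434,  0.00217776, -0.04230989]), 'grasp_force': 0.0, 'opening': 0.9989795440170361}
```

View pics/t0b.png

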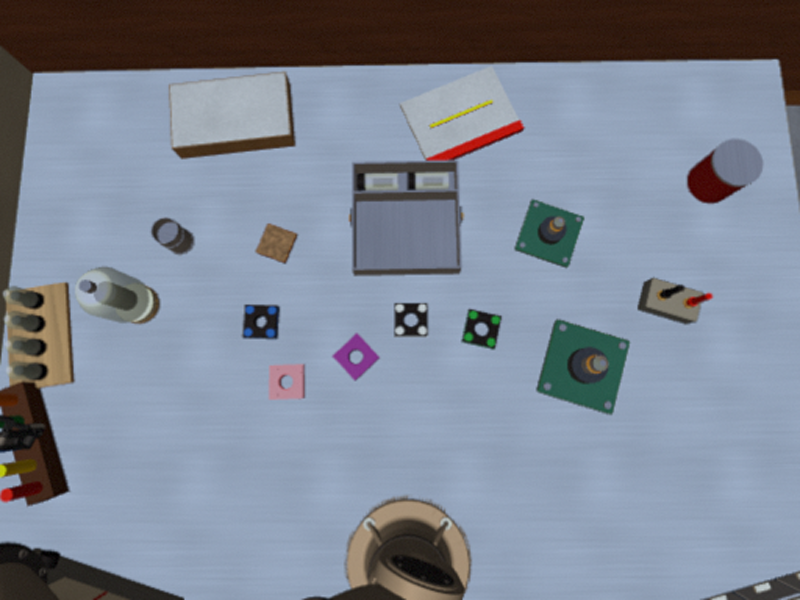

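View pics/scene0.png

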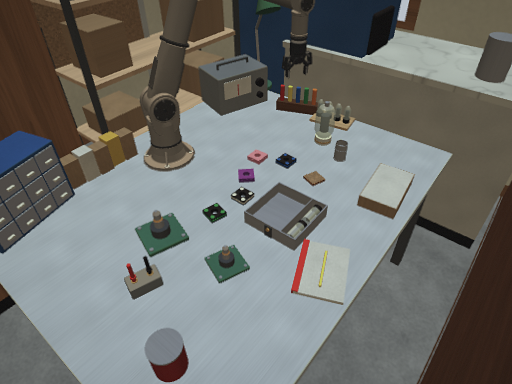

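The top view shows green at (482,329), white at (411,320) and blue at (262,321). Red and yellow are absent. There are two gauges, at (549,233) and (583,366), the plinth is at (277,243), and the pink and purple pieces are decoys. Next I'll measure these.

```bash
cat >> h.py <<'E'
def rect(m,mask,z,c,r=45):
    M=np.zeros_like(mask); cv2.circle(M,tuple(int(x) for x in c),r,1,-1); mk=(mask&M).astype(np.uint8)
    mk=cv2.morphologyEx(mk,cv2.MORPH_CLOSE,np.ones((5,5)))
    cs,_=cv2.findContours(mk,cv2.RETR_EXTERNAL,cv2.CHAIN_APPROX_NONE); k=max(cs,key=cv2.contourArea).reshape(-1,2)
    P=onz(m,k,z)[:,:2].astype(np.float32); (cx,cy),(w,h),a=cv2.minAreaRect(P)
    return np.round([cx,cy,w,h,a],1)
E
python3 - <<'E'
from h import *
im,d,m=load('top0'); f=lambda x,y:((x+.5)*.64-.5,(y+.5)*.64-.5)
hsv=cv2.cvtColor(im,cv2.COLOR_RGB2HSV); P=cloud(m,d)
for n,c in dict(g1=(549,233),g2=(583,366),pl=(277,243),gr=(482,329),wh=(411,320),bl=(262,321),bin=(407,235)).items():
    u,v=f(*c); print(n,hsv[int(v)+6,int(u)+9],P[int(v)+6,int(u)+9].round(), P[int(v),int(u)].round())
tbl=np.abs(P[...,2])<4
print('tablez',np.median(P[...,2]))
nb=(P[...,2]>5).astype(np.uint8)
g=((hsv[...,0]>60)&(hsv[...,0]<95)&(hsv[...,1]>110)).astype(np.uint8)
print('g1',rect(m,g,14,f(549,233)),'g2',rect(m,g,14,f(583,366),50))
for n,c,z in(('pl',(277,243),12),('gr',(482,329),20),('wh',(411,320),20),('bl',(262,321),20)):
    print(n,rect(m,nb,z,f(*c),30), rect(m,((hsv[...,2]<70)|((hsv[...,1]>120)&(hsv[...,0]<30))).astype(np.uint8),z,f(*c),30))
# pin top
for c in((549,233),(583,366)):
    u,v=map(int,f(*c)); Q=P[v-25:v+25,u-25:u+25].reshape(-1,3); t=Q[Q[:,2]>Q[:,2].max()-15]; print('pin',Q[:,2].max(),t[:, :2].mean(0))
E
```

```text
g1 [ 82 139  90] [ 598. -314.   13.] [ 608. -279.   44.]
g2 [111  66  62] [ 333. -347.   52.] [ 350. -322.   56.]
pl [108  49 162] [586. 227.  -2.] [603. 253.  10.]
gr [120  26  50] [ 407. -173.   19.] [ 428. -150.   -2.]
wh [101  20 200] [426. -36.  20.] [447. -10.   1.]
bl [111 137  54] [427. 250.  16.] [448. 282.  -2.]
bin [110  52 147] [597. -33.   5.] [617.  -6.   3.]
tablez -1.0440747761160765
g1 [ 614.8 -287.6  105.7  106.4   69.7] g2 [ 353.1 -337.2  142.1  140.3   72.3]
pl [602.6 259.7  73.7  66.2  69.9] [582.6 231.2   3.3  34.9  68.5]
gr [ 428.8 -142.5   73.5   71.8   75.3] [ 425.1 -146.3   61.1   62.1   76.6]
wh [443.3 -18.5  77.9  63.5  89.4] [444.9 -11.1  57.1  60.5  89.3]
bl [442.5 275.2  83.4  67.5  84.7] [443.5 277.7  64.1  57.7  89.4]
pin 1095.90204361279 [300.32216122  -2.56658113]
pin 1095.90204361279 [300.32216122  -2.56658113]
```

```bash
python3 -m creep '[0,0,-0.015,0,0,0.125, 0,0,-0.015,0,0,0.125, 0,0,-0.015,0,0,0.125, 0,0,-0.015,0,0,0.125, 0,0,-0.015,0,0,0.125, 0,0,-0.015,0,0,0.125, 0,0,-0.015,0,0,0.125, 0,0,-0.015,0,0,0.125]' 0.0854
python3 -m creep '[0,0,0,0,0,0.125, 0,0,0,0,0,0.125, 0,0,0,0,0,0.125, -0.0266,0.02,0,0,0,0, -0.0266,0.02,0,0,0,0, -0.0266,0.02,0,0,0,0, -0.0266,0.02,0,0,0,0, -0.0266,0.02,0,0,0,0]'
python3 -m creep '[-0.0266,0.02,0,0,0,0, -0.0266,0.02,0,0,0,0, -0.0266,0.02,0,0,0,0, -0.0266,0.02,0,0,0,0, -0.0266,0.02,0,0,0,0, -0.0266,0.02,0,0,0,0, -0.0266,0.02,0,0,0,0, -0.0266,0.02,0,0,0,0]'
python3 -m creep '[-0.0266,0.02,0,0,0,0, -0.0266,0.02,0,0,0,0, -0.0266,0.02,0,0,0,0,-0.0316,0.001,0,0,0,0, -0.0316,0.001,0,0,0,0, -0.0316,0.001,0,0,0,0, -0.0316,0.001,0,0,0,0, -0.0316,0.001,0,0,0,0]'
python3 -m creep '[-0.0316,0.001,0.01,0,0,0, -0.0316,0.001,0.01,0,0,0, -0.0316,0.001,0.01,0,0,0, 0,0,0.01,0,0,0, 0,0,0,0,0,0, 0,0,0,0,0,0, 0,0,0,0,0,0, 0,0,0,0,0,0]'
cat >> h.py <<'E'
def togo(x,y,z,yaw=None):
    """yaw: world angle deg of tool y (mod 90/180). prints turn about tool z then shift in turned tool axes (m)"""
    s=arm.get_state(); R=s['eef_rot']; c=np.degrees(np.arctan2(R[1,1],R[0,1])); 
    t=0 if yaw is None else (yaw-c+45)%90-45
    a=np.radians(c+t); X=np.array([-np.sin(a),np.cos(a)]); Y=np.array([np.cos(a),np.sin(a)]); d=np.array([x,y,z])-s['ee_pos']
    print('t',round(s['time_s'],1),'tcp',s['ee_pos'].round(1),'yaw',round(c,1),'tilt',(R[:2,2]*1000).round(1),'| turn',round(-np.radians(t),4),'shift',np.round([X@d[:2]/1000,Y@d[:2]/1000,-d[2]/1000],4),'F',s['force'].round(1),'op',round(s['opening']*85.4,1),'gf',round(s['grasp_force'],1))
E
python3 - <<'E'
from h import *
togo(426,-147,200,-14)
im,d,m=snap('wrist','w1'); print(m)
E
```

```text
time_s: 0.77
ee_pos: [271.8, 590.0, 329.0]
eef_rot: [[-0.133, 0.991, -0.0], [0.991, 0.133, -0.001], [-0.001, -0.001, -1.0]]
force: [-0.1, 0.4, -0.3]
opening: 1.003
grasp_force: 0.0
time_s: 1.43
ee_pos: [338.4, 435.9, 328.4]
eef_rot: [[0.234, 0.972, -0.0], [0.972, -0.234, -0.001], [-0.001, -0.0, -1.0]]
force: [1.3, 0.3, 0.1]
opening: 0.993
grasp_force: 0.0
time_s: 2.1
ee_pos: [444.0, 191.6, 328.6]
eef_rot: [[0.234, 0.972, -0.001], [0.972, -0.234, 0.0], [0.0, -0.001, -1.0]]
force: [0.8, 1.0, -0.2]
opening: 1.0
grasp_force: 0.0
time_s: 2.77
ee_pos: [450.7, -54.6, 328.5]
eef_rot: [[0.234, 0.972, -0.001], [0.972, -0.234, 0.0], [0.0, -0.001, -1.0]]
force: [0.8, -1.0, 0.3]
opening: 1.001
grasp_force: 0.0
time_s: 3.43
ee_pos: [433.2, -144.6, 289.4]
eef_rot: [[0.231, 0.973, 0.001], [0.973, -0.231, 0.0], [0.0, 0.001, -1.0]]
force: [-0.5, 0.1, 0.3]
opening: 1.005
grasp_force: 0.0
t 3.4 tcp [ 433.2 -144.6  289.4] yaw -13.4 tilt [0.8 0. ] | turn 0.0111 shift [-0.004  -0.0064  0.0894] F [-0.5  0.1  0.3] op 85.8 gf 0.0
{'K': array([[273.75695778,   0.        , 258.42349736],
       [  0.        , 273.75695778, 189.42412715],
       [  0.        ,   0.        ,   1.        ]]), 'k1': 0.015488079491161062, 'T': array([[ 9.72807954e-01,  2.22566214e-01,  6.41012008e-02,
         4.49016753e+02],
       [-2.31612793e-01,  9.34275971e-01,  2.71079183e-01,
        -7.67818431e+01],
       [ 4.44855861e-04, -2.78554643e-01,  9.60420279e-01,
         4.54607405e+02],
       [ 0.00000000e+00,  0.00000000e+00,  0.00000000e+00,
         1.00000000e+00]])}
```

View pics/w1.png

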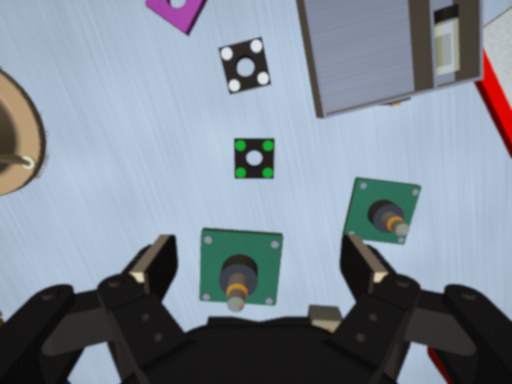

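The wrist view shows green at (254,158), white at (246,66), the target gauge at about (385,210), and the large decoy gauge at (240,265).

```bash
cat >> h.py <<'E'
COL=dict(green=lambda h:(h[...,0]>50)&(h[...,0]<70)&(h[...,1]>150)&(h[...,2]>80),
 blue=lambda h:(h[...,0]>98)&(h[...,0]<125)&(h[...,1]>170)&(h[...,2]>100),
 white=lambda h:(h[...,1]<30)&(h[...,2]>205))
def dots(im,m,col,near,r,z=20):
    h=cv2.cvtColor(im,cv2.COLOR_RGB2HSV); k=COL[col](h).astype(np.uint8); M=np.zeros_like(k); cv2.circle(M,near,r,1,-1); k&=M
    n,l,s,c=cv2.connectedComponentsWithStats(k); i=[j for j in range(1,n) if s[j,4]>=8]; i.sort(key=lambda j:-s[j,4]); i=i[:4]
    P=onz(m,c[i],z)[:,:2]; ctr=P.mean(0); 
    P=P[np.argsort(np.arctan2(*(P-ctr).T[::-1]))]; e=np.roll(P,-1,0)-P; a=np.degrees(np.arctan2(e[:,1],e[:,0]))%90
    a0=np.degrees(np.angle(np.exp(4j*np.radians(a)).sum()))/4
    print(col,'ctr',ctr.round(1),'sides',np.linalg.norm(e,axis=1).round(1),'ang',a.round(1),'mean',round(a0,1),'area',s[i,4]); return ctr,a0
def base(im,m,near,r=45):
    h=cv2.cvtColor(im,cv2.COLOR_RGB2HSV); g=((h[...,0]>60)&(h[...,0]<95)&(h[...,1]>110)).astype(np.uint8)
    print('gauge',rect(m,g,14,near,r))
E
python3 - <<'E'
from h import *
im,d,m=load('w1'); dots(im,m,'green',(254,158),28); dots(im,m,'white',(246,66),33); base(im,m,(385,210),50)
im,d,m=load('top0'); dots(im,m,'green',(308,210),20); dots(im,m,'white',(263,205),20);dots(im,m,'blue',(167,205),20);base(im,m,(351,149))
h=cv2.cvtColor(im,cv2.COLOR_RGB2HSV); print('plinth',rect(m,((h[...,0]<25)&(h[...,1]>70)).astype(np.uint8),12,(177,155),28))
# bin rim by height
P=cloud(m,d); print('bin',[ (P[int(v*.64),int(u*.64)]).round() for u,v in((353,235),(461,235),(407,271),(407,193))])
E
```

```text
green ctr [ 424.6 -147.9] sides [43.2 43.7 43.4 43.5] ang [76.3 76.1 76.5 76.4] mean -13.7 area [98 98 89 87]
white ctr [444.1 -12.1] sides [44.  43.7 44.1 44. ] ang [89.9 89.7 89.5 89.9] mean -0.3 area [79 78 72 68]
gauge [ 613.3 -287.8  105.7  107.3   69.3]
green ctr [ 425.9 -147.3] sides [43.9 44.  43.5 43.8] ang [76.5 76.5 76.7 76. ] mean -13.6 area [25 25 25 22]Traceback (most recent call last):
  File "<stdin>", line 3, in <module>
  File "h.py", line 35, in dots
    P=onz(m,c[i],z)[:,:2]; ctr=P.mean(0);
      ~~~^^^^^^^^^^
  File "h.py", line 12, in onz
    r=rays(m,uv); T=np.array(m['T']); D=np.c_[r[:,0],-r[:,1],-np.ones(len(r))]@T[:3,:3].T; o=T[:3,3]
  File "h.py", line 10, in rays
    return cv2.undistortPoints(uv.reshape(-1,1,2),K,np.array([m['k1'],0,0,0,0.])).reshape(-1,2)
           ~~~~~~~~~~~~~~~~~~~^^^^^^^^^^^^^^^^^^^^^^^^^^^^^^^^^^^^^^^^^^^^^^^^^^^
cv2.error: OpenCV(4.12.0) /io/opencv/modules/calib3d/src/undistort.dispatch.cpp:347: error: (-215:Assertion failed) CV_IS_MAT(_src) && CV_IS_MAT(_dst) && (_src->rows == 1 || _src->cols == 1) && (_dst->rows == 1 || _dst->cols == 1) && _src->cols + _src->rows - 1 == _dst->rows + _dst->cols - 1 && (CV_MAT_TYPE(_src->type) == CV_32FC2 || CV_MAT_TYPE(_src->type) == CV_64FC2) && (CV_MAT_TYPE(_dst->type) == CV_32FC2 || CV_MAT_TYPE(_dst->type) == CV_64FC2) in function 'cvUndistortPointsInternal'
```

```bash
python3 -m creep '[-0.0024,-0.0037,0.03,0,0,0, -0.0024,-0.0037,0.035,0,0,0, 0,0,0.035,0,0,0, 0,0,0.035,0,0,0, 0,0,0.035,0,0,0, 0,0,0.035,0,0,0, 0,0,0.035,0,0,0, 0,0,0.02,0,0,0]'
python3 -m creep '[0,0,0.01,0,0,0, 0,0,0.007,0,0,0, 0,0,0.007,0,0,0, 0,0,0.005,0,0,0, 0,0,0,0,0,0, 0,0,0,0,0,0, 0,0,0,0,0,0, 0,0,0,0,0,0]'
python3 - <<'E'
from h import *
togo(425,-147.6,0,-13.7)
im,d,m=load('top0'); dots(im,m,'white',(263,205),20);base(im,m,(351,149))
h=cv2.cvtColor(im,cv2.COLOR_RGB2HSV);print(h[196:216:3,157:178:3].tolist()); print('plinth',rect(m,((h[...,0]<25)&(h[...,1]>70)).astype(np.uint8),12,(177,155),28))
P=cloud(m,d); print('bin',[ (P[int(v*.64),int(u*.64)]).round() for u,v in((353,235),(461,235),(407,271),(407,193))])
E
```

```text
time_s: 4.15
ee_pos: [422.5, -147.5, 25.7]
eef_rot: [[0.232, 0.973, -0.005], [0.973, -0.232, 0.0], [-0.001, -0.005, -1.0]]
force: [-0.3, 0.4, 0.6]
opening: 0.997
grasp_force: 0.0
time_s: 4.82
ee_pos: [424.8, -148.9, 0.6]
eef_rot: [[0.234, 0.972, 0.002], [0.972, -0.234, 0.0], [0.0, 0.002, -1.0]]
force: [0.6, -0.0, 0.2]
opening: 0.999
grasp_force: 0.0
t 4.8 tcp [ 424.8 -148.9    0.6] yaw -13.5 tilt [1.7 0.1] | turn 0.0034 shift [ 0.0013 -0.0001  0.0006] F [ 0.6 -0.   0.2] op 85.3 gf 0.0Traceback (most recent call last):
  File "<stdin>", line 3, in <module>
  File "h.py", line 35, in dots
    P=onz(m,c[i],z)[:,:2]; ctr=P.mean(0);
      ~~~^^^^^^^^^^
  File "h.py", line 12, in onz
    r=rays(m,uv); T=np.array(m['T']); D=np.c_[r[:,0],-r[:,1],-np.ones(len(r))]@T[:3,:3].T; o=T[:3,3]
  File "h.py", line 10, in rays
    return cv2.undistortPoints(uv.reshape(-1,1,2),K,np.array([m['k1'],0,0,0,0.])).reshape(-1,2)
           ~~~~~~~~~~~~~~~~~~~^^^^^^^^^^^^^^^^^^^^^^^^^^^^^^^^^^^^^^^^^^^^^^^^^^^
cv2.error: OpenCV(4.12.0) /io/opencv/modules/calib3d/src/undistort.dispatch.cpp:347: error: (-215:Assertion failed) CV_IS_MAT(_src) && CV_IS_MAT(_dst) && (_src->rows == 1 || _src->cols == 1) && (_dst->rows == 1 || _dst->cols == 1) && _src->cols + _src->rows - 1 == _dst->rows + _dst->cols - 1 && (CV_MAT_TYPE(_src->type) == CV_32FC2 || CV_MAT_TYPE(_src->type) == CV_64FC2) && (CV_MAT_TYPE(_dst->type) == CV_32FC2 || CV_MAT_TYPE(_dst->type) == CV_64FC2) in function 'cvUndistortPointsInternal'
```

```bash
python3 -m creep '[0.0013,0,0,0,0,0, 0,0,0,0,0,0, 0,0,0,0,0,0, 0,0,0,0,0,0, 0,0,0,0,0,0, 0,0,0,0,0,0, 0,0,0,0,0,0, 0,0,0,0,0,0]' 0.03
python3 - <<'E'
from h import *
togo(425,-147.6,0,-13.7)
snap('wrist','w2')
im,d,m=load('top0'); h=cv2.cvtColor(im,cv2.COLOR_RGB2HSV);print(h[196:216:4,157:178:4].tolist()); print(h[150:160:4,170:186:4].tolist(),h[198:212:3,255:272:3].tolist())
P=cloud(m,d); print('bin',[ (P[int(v*.64),int(u*.64)]).round() for u,v in((353,235),(461,235),(407,271),(407,193))])
E
```

```text
time_s: 5.48
ee_pos: [424.3, -147.6, -0.1]
eef_rot: [[0.234, 0.972, -0.0], [0.972, -0.234, 0.0], [0.0, -0.0, -1.0]]
force: [0.5, 0.1, -0.2]
opening: 0.348
grasp_force: 0.0
t 5.5 tcp [ 4.243e+02 -1.476e+02 -1.000e-01] yaw -13.5 tilt [-0.  0.] | turn 0.0032 shift [ 0.0002  0.0007 -0.0001] F [ 0.5  0.1 -0.2] op 29.7 gf 0.0
[[[111, 130, 104], [109, 185, 139], [15, 18, 29], [160, 23, 33], [109, 181, 131], [110, 91, 59]], [[109, 105, 68], [112, 144, 76], [174, 38, 34], [9, 60, 30], [109, 192, 159], [110, 125, 49]], [[140, 20, 39], [10, 23, 34], [108, 54, 155], [110, 53, 154], [170, 24, 32], [110, 123, 58]], [[173, 34, 30], [10, 45, 34], [107, 53, 148], [107, 49, 73], [12, 40, 32], [109, 103, 69]], [[108, 196, 172], [110, 176, 110], [0, 16, 31], [123, 52, 44], [108, 197, 173], [110, 81, 72]]]
[[[16, 110, 134], [15, 106, 113], [16, 110, 123], [16, 112, 123]], [[15, 110, 123], [15, 109, 129], [16, 109, 115], [16, 110, 139]], [[16, 111, 106], [15, 113, 113], [15, 110, 118], [16, 108, 128]]] [[[95, 17, 196], [100, 16, 95], [10, 61, 25], [173, 36, 28], [98, 11, 97], [100, 19, 198]], [[165, 36, 28], [170, 28, 27], [108, 53, 148], [108, 53, 164], [174, 47, 27], [174, 49, 26]], [[165, 41, 25], [107, 55, 93], [107, 53, 186], [108, 52, 186], [107, 57, 117], [173, 35, 29]], [[165, 18, 29], [120, 32, 32], [108, 53, 179], [108, 54, 179], [113, 41, 50], [158, 30, 34]], [[102, 19, 202], [103, 17, 105], [8, 35, 29], [0, 27, 28], [105, 12, 84], [101, 20, 205]]]
bin [array([603.,  99.,  56.]), array([ 618., -116.,   -4.]), array([537.,  -5.,  34.]), array([689.,  -6.,  50.])]
```

View pics/w2.png

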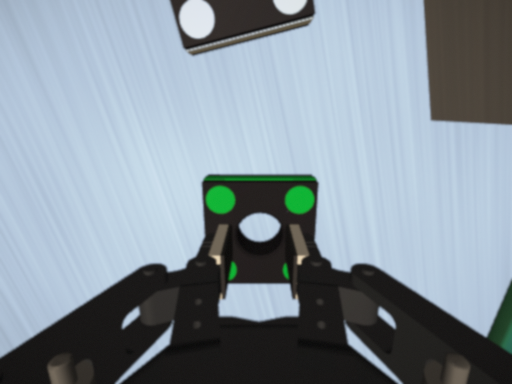

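Run:
```python
from h import *
im,d,m=load('w2'); P=onz(m,[(220,200),(300,200),(260,228),(203,283),(318,283)],20); print(P.round(1))
T=m['T']; s=arm.get_state()
for z in (0,10,20,30,40):
    q=np.array([424.3,-147.6,z])-T[:3,3]; q=T[:3,:3].T@q; print(z,m['K'][0,0]*q[0]/-q[2]+m['K'][0,2],m['K'][1,1]*-q[1]/-q[2]+m['K'][1,2])
Q=cloud(m,d)
for u,v in((220,290),(296,290),(218,240),(302,240),(222,296),(260,190)): print(u,v,Q[v,u].round(1), d[v,u])
```

```text
[[ 408.3 -121.6   20. ]
 [ 451.7 -132.1   20. ]
 [ 426.1 -143.4   20. ]
 [ 383.7 -170.6   20. ]
 [ 452.  -187.1   20. ]]
0 258.6944586158594 221.67573656629727
10 258.7039684626239 228.0456708618824
20 258.7146287438911 235.18619509178203
30 258.7266616568226 243.2461424974697
40 258.7403505567746 252.41531161577183
220 290 [ 406.8 -148.5   63.4] 118.50561
296 290 [ 438.7 -157.5   61.6] 120.54507
218 240 [ 407.7 -133.4   45.9] 131.15948
302 240 [ 446.8 -143.2   45.1] 131.98982
222 296 [ 406.1 -153.2   61.2] 121.95805
260 190 [ 431.5 -120.8   21.3] 149.81848
```

Run:
```python
from h import *
im,d,m=load('w2'); Q=cloud(m,d); print(m['T'][:3,3])
for v in range(216,304,6): print(v,[ (int(Q[v,u,2]),int(im[v,u].sum()//3)) for u in range(200,240,4)])
c=im[200:320,180:340]; cv2.imwrite('pics/w2c.png',cv2.resize(c,None,fx=5,fy=5,interpolation=cv2.INTER_CUBIC)[...,::-1])
```

```text
[440.52541642 -79.77897459 165.09280855]
216 [(0, 215), (20, 85), (20, 34), (21, 35), (20, 35), (20, 34), (19, 32), (20, 34), (20, 34), (21, 32)]
222 [(0, 213), (20, 119), (19, 35), (19, 33), (20, 35), (19, 35), (20, 36), (20, 33), (20, 33), (19, 32)]
228 [(1, 214), (20, 130), (20, 35), (19, 35), (19, 44), (31, 100), (32, 101), (31, 37), (19, 25), (18, 22)]
234 [(2, 211), (0, 152), (30, 28), (31, 27), (39, 88), (39, 101), (39, 95), (39, 21), (23, 23), (18, 18)]
240 [(0, 206), (37, 47), (37, 25), (38, 44), (46, 101), (46, 101), (45, 61), (42, 13), (24, 23), (19, 23)]
246 [(0, 129), (43, 36), (44, 38), (51, 92), (52, 100), (52, 99), (52, 25), (43, 12), (25, 20), (20, 30)]
252 [(50, 28), (50, 24), (49, 47), (58, 101), (57, 100), (57, 82), (58, 18), (45, 13), (26, 22), (20, 32)]
258 [(68, 24), (67, 24), (64, 25), (64, 52), (60, 192), (61, 132), (58, 30), (45, 14), (26, 22), (20, 34)]
264 [(70, 55), (69, 38), (69, 24), (69, 26), (69, 79), (60, 88), (59, 31), (46, 14), (22, 71), (20, 40)]
270 [(73, 25), (73, 25), (73, 25), (73, 27), (73, 23), (61, 36), (60, 35), (46, 18), (20, 82), (20, 64)]
276 [(78, 24), (77, 25), (77, 25), (76, 24), (77, 24), (62, 34), (59, 40), (47, 34), (20, 79), (19, 36)]
282 [(80, 22), (87, 22), (87, 19), (89, 20), (87, 21), (63, 31), (60, 44), (48, 41), (20, 54), (20, 54)]
288 [(91, 24), (90, 25), (90, 25), (92, 25), (91, 25), (64, 26), (61, 46), (0, 187), (0, 209), (0, 206)]
294 [(93, 24), (94, 26), (94, 25), (94, 24), (93, 24), (63, 92), (61, 59), (0, 203), (1, 209), (0, 206)]
300 [(96, 46), (97, 25), (96, 25), (95, 25), (96, 24), (1, 174), (0, 192), (0, 206), (0, 205), (0, 208)]
```

View pics/w2c.png

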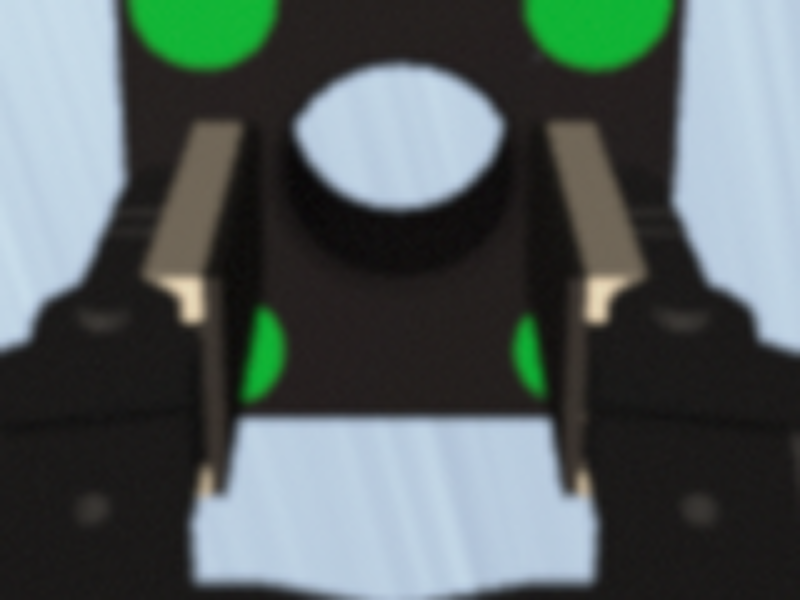

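```bash
python3 -m creep '[0,0,0,0,0,0, 0,0,0,0,0,0, 0,0,0,0,0,0, 0,0,0,0,0,0, 0,0,0,0,0,0, 0,0,0,0,0,0, 0,0,0,0,0,0, 0,0,0,0,0,0]' 0.0854
python3 - <<'E'
from h import *
togo(425,-147.6,0,-13.7)
im,d,m=snap('wrist','w3'); Q=cloud(m,d); 
c=im[180:330,100:300]; cv2.imwrite('pics/w3c.png',cv2.resize(c,None,fx=4,fy=4,interpolation=cv2.INTER_CUBIC)[...,::-1])
for v in range(216,304,6): print(v,[ (int(Q[v,u,2]),int(im[v,u].sum()//3)) for u in range(140,210,5)])
E
```

```text
time_s: 6.2
ee_pos: [424.4, -147.5, -0.1]
eef_rot: [[0.234, 0.972, 0.0], [0.972, -0.234, 0.0], [0.0, 0.0, -1.0]]
force: [0.4, -0.1, -0.4]
opening: 0.999
grasp_force: 0.0
t 6.2 tcp [ 4.244e+02 -1.475e+02 -1.000e-01] yaw -13.5 tilt [0.1 0.1] | turn 0.0032 shift [ 0.0001  0.0006 -0.0001] F [ 0.4 -0.1 -0.4] op 85.3 gf 0.0
216 [(0, 203), (0, 206), (0, 205), (0, 205), (0, 206), (0, 209), (1, 212), (0, 204), (0, 202), (0, 206), (0, 207), (0, 206), (0, 206), (20, 42)]
222 [(0, 201), (1, 204), (0, 203), (0, 206), (0, 206), (0, 206), (0, 209), (1, 203), (0, 201), (0, 205), (0, 206), (0, 204), (0, 205), (20, 53)]
228 [(0, 203), (0, 203), (0, 204), (0, 205), (1, 204), (1, 204), (0, 207), (0, 209), (0, 204), (0, 201), (0, 204), (0, 204), (0, 205), (19, 62)]
234 [(0, 203), (0, 200), (0, 203), (0, 203), (0, 163), (38, 151), (37, 139), (0, 191), (1, 202), (0, 199), (0, 204), (0, 205), (1, 203), (20, 81)]
240 [(1, 202), (0, 202), (1, 201), (0, 157), (46, 95), (46, 76), (44, 12), (38, 78), (0, 205), (0, 202), (0, 202), (0, 203), (1, 200), (20, 111)]
246 [(0, 197), (45, 137), (44, 71), (52, 95), (51, 8
[... 705 characters left out ...]
 12), (66, 11), (61, 11), (54, 10), (49, 12), (42, 137), (0, 203), (0, 202), (0, 204), (0, 199), (-1, 197), (0, 194)]
282 [(74, 102), (73, 53), (72, 12), (66, 11), (61, 10), (56, 9), (49, 42), (1, 202), (0, 202), (0, 202), (-1, 200), (0, 199), (0, 199), (0, 194)]
288 [(84, 22), (73, 45), (71, 16), (67, 12), (62, 11), (58, 11), (0, 185), (0, 202), (0, 201), (0, 202), (0, 202), (0, 203), (0, 199), (0, 198)]
294 [(87, 22), (93, 21), (92, 19), (95, 20), (63, 15), (57, 103), (0, 198), (0, 202), (0, 201), (0, 202), (0, 202), (0, 199), (0, 198), (0, 197)]
300 [(96, 21), (96, 23), (97, 23), (96, 23), (97, 24), (0, 198), (0, 199), (0, 199), (0, 202), (0, 200), (0, 201), (-1, 200), (0, 200), (0, 199)]
```

View pics/w3c.png

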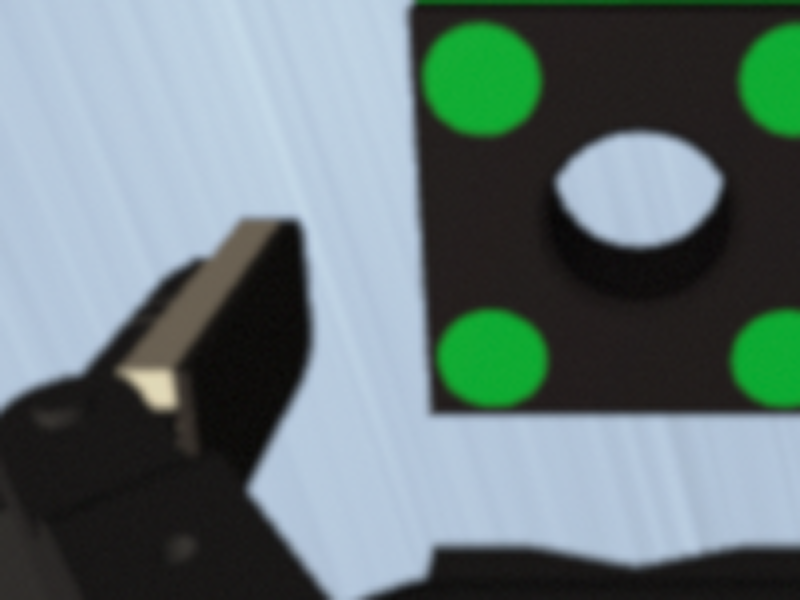

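Run:
```python
from h import *
im,d,m=load('w3'); Q=cloud(m,d)
for v in range(310,384,6): print(v,[ tuple(Q[v,u].astype(int)) for u in (200,230,258,290,320)])
```

```text
310 [(np.int64(367), np.int64(-203), np.int64(0)), (np.int64(388), np.int64(-209), np.int64(0)), (np.int64(408), np.int64(-212), np.int64(1)), (np.int64(430), np.int64(-218), np.int64(1)), (np.int64(451), np.int64(-223), np.int64(1))]
316 [(np.int64(365), np.int64(-209), np.int64(0)), (np.int64(417), np.int64(-136), np.int64(95)), (np.int64(406), np.int64(-218), np.int64(0)), (np.int64(435), np.int64(-140), np.int64(95)), (np.int64(450), np.int64(-229), np.int64(0))]
322 [(np.int64(364), np.int64(-213), np.int64(1)), (np.int64(417), np.int64(-137), np.int64(96)), (np.int64(426), np.int64(-138), np.int64(97)), (np.int64(435), np.int64(-140), np.int64(97)), (np.int64(449), np.int64(-234), np.int64(0))]
328 [(np.int64(410), np.int64(-134), np.int64(100)), (np.int64(418), np.int64(-135), np.int64(101)), (np.int64(426), np.int64(-137), np.int64(101)), (np.int64(435), np.int64(-139), np.int64(101)), (np.int64(443), np.int64(-142), np.int64(100))]
334 [(np.int64(410), np.int64(-134), np.int64(102)), (np.int64(418), np.int64(-136), np.int64(102)), (np.int64(426), np.int64(-137), np.int64(103
[... 1359 characters left out ...]
), np.int64(120)), (np.int64(420), np.int64(-135), np.int64(114)), (np.int64(426), np.int64(-137), np.int64(114)), (np.int64(433), np.int64(-139), np.int64(113)), (np.int64(440), np.int64(-131), np.int64(121))]
376 [(np.int64(417), np.int64(-126), np.int64(122)), (np.int64(420), np.int64(-135), np.int64(115)), (np.int64(426), np.int64(-137), np.int64(115)), (np.int64(433), np.int64(-139), np.int64(115)), (np.int64(440), np.int64(-131), np.int64(123))]
382 [(np.int64(417), np.int64(-126), np.int64(124)), (np.int64(420), np.int64(-135), np.int64(117)), (np.int64(426), np.int64(-138), np.int64(116)), (np.int64(433), np.int64(-139), np.int64(116)), (np.int64(440), np.int64(-131), np.int64(124))]
```

The fingertips sit about 24 mm higher than the reported TCP: open tip at z≈37, body at z≈95. I'll grip with the reported z at -25.

```bash
python3 -m creep '[0,0.0006,0.005,0,0,0, 0,0,0.005,0,0,0, 0,0,0.005,0,0,0, 0,0,0.004,0,0,0, 0,0,0.003,0,0,0, 0,0,0.003,0,0,0, 0,0,0,0,0,0, 0,0,0,0,0,0]'
python3 -m creep '[0,0,0,0,0,0, 0,0,0,0,0,0, 0,0,0,0,0,0, 0,0,0,0,0,0, 0,0,0,0,0,0, 0,0,0,0,0,0, 0,0,0,0,0,0, 0,0,0,0,0,0]' 0.05
python3 - <<'E'
from h import *
togo(425,-147.6,0,-13.7)
im,d,m=snap('wrist','w4'); Q=cloud(m,d); dots(im,m,'green',(260,235),80)
for v in range(216,304,8): print(v,[ (int(Q[v,u,2]),int(im[v,u].sum()//3)) for u in range(150,220,5)])
E
```

```text
time_s: 6.92
ee_pos: [424.8, -147.8, -25.3]
eef_rot: [[0.234, 0.972, -0.0], [0.972, -0.234, 0.0], [-0.0, -0.0, -1.0]]
force: [0.2, 0.4, 0.6]
opening: 0.999
grasp_force: 0.0
time_s: 7.58
ee_pos: [425.3, -147.8, -24.5]
eef_rot: [[0.234, 0.972, 0.001], [0.972, -0.234, 0.0], [0.001, 0.001, -1.0]]
force: [-0.5, 0.0, 5.3]
opening: 0.736
grasp_force: 66.2
t 7.6 tcp [ 425.3 -147.8  -24.5] yaw -13.5 tilt [0.8 0.5] | turn 0.003 shift [ 0.0001 -0.0003 -0.0245] F [-0.5  0.   5.3] op 62.8 gf 66.2
green ctr [ 433.4 -135.1] sides [42.8 25.4 25.4 60.8] ang [75.  46.8 16.  31.6] mean 33.1 area [936 930 643 558]
216 [(0, 224), (0, 223), (0, 219), (0, 224), (0, 224), (0, 223), (0, 224), (0, 224), (0, 192), (20, 81), (20, 91), (19, 89), (20, 89), (19, 89)]
224 [(0, 228), (0, 220), (0, 222), (0, 223), (0, 222), (1, 224), (0, 224), (0, 224), (0, 198), (20, 39), (20, 89), (20, 88), (20, 88), (20, 90)]
232 [(0, 224), (0, 227), (0, 221), (0, 218), (1, 223), (0, 222), (0, 221), (13, 134), (12, 103), (20, 37), (20, 37), (20, 39), (20, 58), (19, 57)]
240 [(0, 223), (1, 224), (0, 221), (0, 221), (0, 192), (13, 4
[... 406 characters left out ...]
46, 27), (44, 32), (44, 137), (41, 221), (41, 64), (37, 15), (28, 15), (21, 24), (19, 36), (20, 36), (20, 35), (20, 35)]
272 [(50, 46), (50, 50), (50, 29), (50, 26), (51, 27), (42, 57), (41, 56), (37, 15), (31, 15), (21, 21), (19, 35), (18, 36), (20, 35), (20, 34)]
280 [(55, 27), (55, 29), (55, 27), (55, 27), (55, 26), (55, 26), (41, 49), (39, 17), (31, 14), (23, 23), (20, 35), (21, 35), (20, 36), (20, 37)]
288 [(59, 27), (60, 26), (59, 26), (60, 23), (66, 20), (67, 25), (67, 26), (40, 16), (32, 23), (0, 178), (20, 39), (20, 88), (20, 87), (20, 87)]
296 [(71, 25), (70, 25), (70, 28), (70, 28), (71, 27), (70, 28), (69, 26), (70, 26), (1, 169), (0, 198), (20, 73), (20, 87), (20, 87), (19, 86)]
```

```bash
python3 -m creep '[0,0,-0.02,0,0,0, 0,0,-0.03,0,0,0, 0,0,-0.03,0,0,0, 0,0,-0.03,0,0,0, -0.0115,0.027,0,0,0,0, -0.0115,0.027,0,0,0,0, -0.0115,0.027,0,0,0,0, -0.0115,0.027,0,0,0,0]'
python3 -m creep '[-0.0115,0.027,0,0,0,0, -0.0115,0.027,0,0,0,0, -0.0115,0.027,0,0,0,0, -0.0115,0.027,0,0,0,0, 0,0,0,0,0,0, 0,0,0,0,0,0, 0,0,0,0,0,0, 0,0,0,0,0,0]'
python3 - <<'E'
from h import *
togo(614,-287.7,85)
im,d,m=snap('wrist','w5'); 
for c in((614,-287.7,91),(614,-287.7,14)):
    q=m['T'][:3,:3].T@(np.array(c)-m['T'][:3,3]); print(c,m['K'][0,0]*q[0]/-q[2]+m['K'][0,2],m['K'][1,1]*-q[1]/-q[2]+m['K'][1,2])
E
```

```text
time_s: 8.3
ee_pos: [520.3, -217.4, 85.0]
eef_rot: [[0.232, 0.973, 0.001], [0.973, -0.232, 0.001], [0.001, 0.0, -1.0]]
force: [0.4, 0.3, -1.2]
opening: 0.726
grasp_force: 66.9
time_s: 8.97
ee_pos: [612.3, -286.7, 84.5]
eef_rot: [[0.234, 0.972, -0.001], [0.972, -0.234, 0.001], [0.001, -0.001, -1.0]]
force: [-0.7, -0.1, -1.7]
opening: 0.732
grasp_force: 67.0
t 9.0 tcp [ 612.3 -286.7   84.5] yaw -13.5 tilt [-1.2  1.4] | turn -0.0 shift [-0.0006  0.0018 -0.0005] F [-0.7 -0.1 -1.7] op 62.5 gf 67.0
(614, -287.7, 91) 261.64205039146515 226.53142747502088
(614, -287.7, 14) 260.83216525762435 191.58014155542443
```

View pics/w5.png

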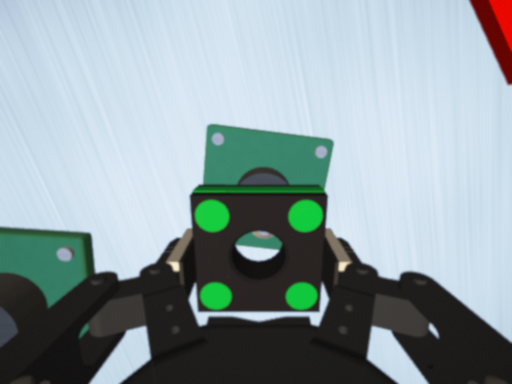

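```bash
python3 -m creep '[-0.0006,0.0015,0.003,0,0,0, 0,0,0.005,0,0,0, 0,0,0.006,0,0,0, 0,0,0.006,0,0,0, 0,0,0.006,0,0,0, 0,0,0.006,0,0,0, 0,0,0,0,0,0, 0,0,0,0,0,0]'
python3 - <<'E'
from h import *
togo(614,-287.7,15.5); print(arm.get_state()['wrist_torque'].round(2))
E
```

```text
time_s: 9.68
ee_pos: [614.4, -288.4, 52.2]
eef_rot: [[0.234, 0.972, -0.001], [0.972, -0.234, 0.0], [0.0, -0.001, -1.0]]
force: [0.1, -0.8, -1.0]
opening: 0.734
grasp_force: 67.0
t 9.7 tcp [ 614.4 -288.4   52.2] yaw -13.5 tilt [-1.1  0.5] | turn -0.0 shift [ 0.0006 -0.0005  0.0367] F [ 0.1 -0.8 -1. ] op 62.7 gf 67.0
[-0.01 -0.04 -0.02]
```

```bash
python3 -m creep '[0.0004,-0.0003,0.003,0,0,0, 0,0,0.003,0,0,0, 0,0,0.003,0,0,0, 0,0,0.003,0,0,0, 0,0,0.002,0,0,0, 0,0,0.002,0,0,0, 0,0,0.002,0,0,0, 0,0,0,0,0,0]'
python3 - <<'E'
from h import *
togo(614,-287.7,15.5); print(arm.get_state()['wrist_torque'].round(2))
E
```

```text
time_s: 10.35
ee_pos: [614.9, -288.7, 34.8]
eef_rot: [[0.234, 0.972, 0.001], [0.972, -0.234, -0.001], [-0.001, 0.001, -1.0]]
force: [1.7, -1.8, -2.9]
opening: 0.733
grasp_force: 66.9
t 10.3 tcp [ 614.9 -288.7   34.8] yaw -13.5 tilt [ 0.8 -1.1] | turn -0.0 shift [ 0.0008 -0.0011  0.0193] F [ 1.7 -1.8 -2.9] op 62.6 gf 66.9
[-0.29 -0.25  0.  ]
```

```bash
python3 -m creep '[-0.0004,0.0004,0.003,0,0,0, 0,0,0.003,0,0,0, 0,0,0.003,0,0,0, 0,0,0.003,0,0,0, 0,0,0.003,0,0,0, 0,0,0.002,0,0,0, 0,0,0.001,0,0,0, 0,0,0,0,0,0]'
python3 - <<'E'
from h import *
togo(614,-287.7,15.5); print(arm.get_state()['wrist_torque'].round(2))
E
```

```text
time_s: 11.02
ee_pos: [614.9, -288.8, 16.6]
eef_rot: [[0.234, 0.972, 0.0], [0.972, -0.234, -0.0], [-0.0, 0.0, -1.0]]
force: [1.4, -2.1, -2.7]
opening: 0.735
grasp_force: 66.8
t 11.0 tcp [ 614.9 -288.8   16.6] yaw -13.5 tilt [ 0.2 -0.3] | turn -0.0 shift [ 0.0008 -0.0012  0.0011] F [ 1.4 -2.1 -2.7] op 62.8 gf 66.8
[-0.38 -0.27  0.02]
```

```bash
python3 -m creep '[0,0,0.001,0,0,0, 0,0,0.001,0,0,0, 0,0,0.001,0,0,0, 0,0,0,0,0,0, 0,0,0,0,0,0, 0,0,0,0,0,0, 0,0,0,0,0,0, 0,0,0,0,0,0]'
python3 - <<'E'
from h import *
togo(614,-287.7,15.5); snap('wrist','w6')
E
```

```text
time_s: 11.68
ee_pos: [615.0, -288.7, 15.5]
eef_rot: [[0.234, 0.972, 0.001], [0.972, -0.234, 0.001], [0.001, 0.0, -1.0]]
force: [-1.9, 0.9, 7.3]
opening: 0.741
grasp_force: 68.0
t 11.7 tcp [ 615.  -288.7   15.5] yaw -13.5 tilt [0.6 0.8] | turn -0.0 shift [ 0.0008 -0.0012  0.    ] F [-1.9  0.9  7.3] op 63.3 gf 68.0
```

View pics/w6.png

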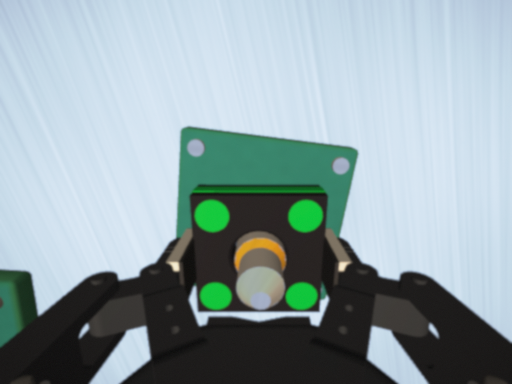

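Green is fully home: 7 N of contact at exactly the expected height, with the cone well above the block. I'll measure the plinth, then lift.

```bash
python3 -m creep '[0,0,-0.005,0,0,0, 0,0,-0.015,0,0,0, 0,0,-0.02,0,0,0, 0,0,-0.025,0,0,0, 0,0,-0.025,0,0,0, 0,0,-0.025,0,0,0, 0,0,-0.01,0,0,0, 0,0,0,0,0,0]'
python3 - <<'E'
from h import *
im,d,m=load('top0'); h=cv2.cvtColor(im,cv2.COLOR_RGB2HSV); k=((h[...,0]<25)&(h[...,1]>85)&(h[...,1]<140)).astype(np.uint8)
p=rect(m,k,12,(177,155),28); print('plinth',p); togo(p[0]-60,p[1]-180,150,p[4])
E
```

```text
time_s: 12.4
ee_pos: [616.1, -289.3, 141.7]
eef_rot: [[0.234, 0.972, 0.004], [0.972, -0.234, -0.001], [-0.0, 0.004, -1.0]]
force: [0.2, -1.2, -1.0]
opening: 0.729
grasp_force: 69.9
plinth [601.7 253.7  62.2  60.9  69. ]
t 12.4 tcp [ 616.1 -289.3  141.7] yaw -13.5 tilt [ 4.2 -1.1] | turn 0.1308 shift [ 0.3122 -0.1995 -0.0083] F [ 0.2 -1.2 -1. ] op 62.3 gf 69.9
```

```bash
python3 -m creep '[0,0,-0.005,0,0,0.0654, 0,0,-0.005,0,0,0.0654, 0.0347,-0.0165,0,0,0,0, 0.0347,-0.0165,0,0,0,0, 0.0347,-0.0165,0,0,0,0, 0.0347,-0.0165,0,0,0,0, 0.0347,-0.0165,0,0,0,0, 0.0347,-0.0165,0,0,0,0]'
python3 -m creep '[0.0347,-0.0165,0,0,0,0, 0.0347,-0.0165,0,0,0,0, 0.0347,-0.0165,0,0,0,0, 0.0347,-0.0165,0,0,0,0, 0.0347,-0.0165,0,0,0,0, 0.0347,-0.0165,0,0,0,0, 0,0,0,0,0,0, 0,0,0,0,0,0]'
python3 - <<'E'
from h import *
im,d,m=snap('wrist','w7'); togo(602,254,150,-21)
q=m['T'][:3,:3].T@(np.array([602,254,12])-m['T'][:3,3]); u,v=(m['K'][0,0]*q[0]/-q[2]+m['K'][0,2],m['K'][1,1]*-q[1]/-q[2]+m['K'][1,2]); print(u,v)
h=cv2.cvtColor(im,cv2.COLOR_RGB2HSV); print(h[int(v),int(u)]); k=((h[...,0]<25)&(h[...,1]>85)&(h[...,1]<160)).astype(np.uint8)
print(rect(m,k,12,(u,v),60))
# grey of gauge: dots
dots(im,m,'green',(258,255),75,z=195)
E
```

```text
time_s: 13.07
ee_pos: [595.1, -56.2, 146.8]
eef_rot: [[0.358, 0.934, -0.004], [0.934, -0.358, 0.001], [-0.001, -0.004, -1.0]]
force: [1.2, -0.3, -2.0]
opening: 0.734
grasp_force: 69.9
time_s: 13.73
ee_pos: [577.1, 175.2, 146.4]
eef_rot: [[0.352, 0.936, -0.004], [0.936, -0.352, -0.0], [-0.002, -0.004, -1.0]]
force: [-0.5, -0.2, -1.6]
opening: 0.729
grasp_force: 69.8
t 13.8 tcp [577.7 172.  147. ] yaw -20.8 tilt [-3.3 -1.7] | turn 0.0026 shift [ 0.0853 -0.0067 -0.003 ] F [ 0.4 -1.5 -1.5] op 62.3 gf 69.8
254.74869539712302 96.88298497254033
[ 16 122 195]
[602.2 254.7  60.5  61.9  69.4]
green ctr [577.8 177.1] sides [42.7 42.4 41.9 42.6] ang [69.5 69.9 69.2 68.8] mean -20.6 area [871 864 730 725]
```

View pics/w7.png

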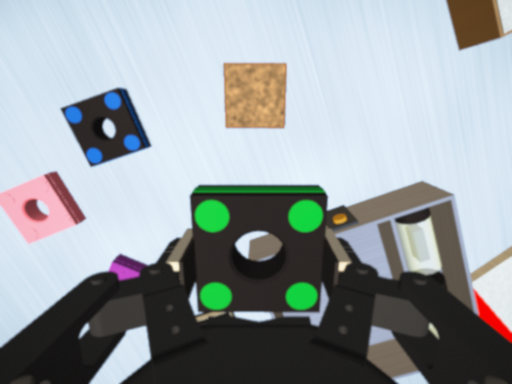

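```bash
python3 -m creep '[0.0210,-0.0017,0.01,0,0,0.0026, 0.0210,-0.0017,0.02,0,0,0, 0.0210,-0.0017,0.025,0,0,0, 0.0210,-0.0017,0.025,0,0,0, 0,0,0.025,0,0,0, 0,0,0.02,0,0,0, 0,0,0.015,0,0,0, 0,0,0.007,0,0,0]'
python3 - <<'E'
from h import *
togo(602.4,253.8,-6.5,-21)
E
```

```text
time_s: 14.45
ee_pos: [601.7, 249.1, -0.9]
eef_rot: [[0.364, 0.932, -0.004], [0.932, -0.364, -0.003], [-0.004, -0.003, -1.0]]
force: [-1.1, -1.0, -2.2]
opening: 0.733
grasp_force: 69.8
t 14.4 tcp [601.7 249.1  -0.9] yaw -21.3 tilt [-3.9 -2.8] | turn -0.0057 shift [ 0.0046 -0.001   0.0056] F [-1.1 -1.  -2.2] op 62.6 gf 69.8
```

```bash
python3 -m creep '[0.0046,-0.001,0.002,0,0,-0.005, 0,0,0.0015,0,0,0, 0,0,0,0,0,0, 0,0,0,0,0,0, 0,0,0,0,0,0, 0,0,0,0,0,0, 0,0,0,0,0,0, 0,0,0,0,0,0]'
python3 - <<'E'
from h import *
im,d,m=snap('wrist','w8'); togo(602.4,253.8,-6.5,-21)
c=im[160:300,170:350]; cv2.imwrite('pics/w8c.png',cv2.resize(c,None,fx=4,fy=4,interpolation=cv2.INTER_CUBIC)[...,::-1])
E
```

```text
time_s: 15.12
ee_pos: [604.1, 256.7, -1.2]
eef_rot: [[0.356, 0.934, 0.0], [0.934, -0.356, 0.0], [0.001, 0.0, -1.0]]
force: [0.0, -0.6, -0.9]
opening: 0.731
grasp_force: 69.8
t 15.2 tcp [604.1 256.6  -1.3] yaw -20.9 tilt [0.3 0.3] | turn 0.0022 shift [-0.0032 -0.0006  0.0052] F [ 0.1  0.1 -1.6] op 62.7 gf 69.8
```

View pics/w8c.png

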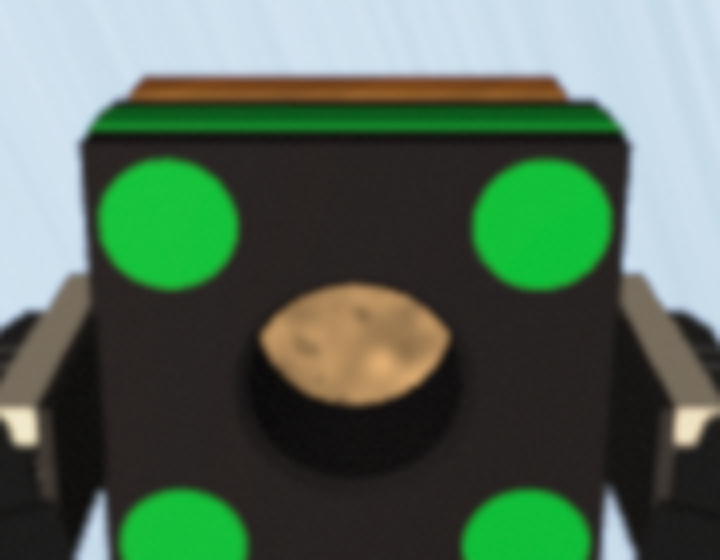

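Run:
```python
from h import *
im,d,m=load('w8'); a=np.radians(-20.9); X=np.array([-np.sin(a),np.cos(a)]);Y=np.array([np.cos(a),np.sin(a)]); t=np.array([604.1,256.6])
# note crop resize offset: px=170+(x+.5)/4-.5
f=lambda x,y:(170+(x+.5)/4-.5,160+(y+.5)/4-.5)
for n,pts,z in(('plinth',[f(145,77),f(557,77)],0),('block',[f(82,138),f(628,138)],43.2),('dots',[f(168,224),f(542,224)],43.2)):
    P=onz(m,pts,z)[:,:2]-t; print(n,(P@X).round(1),(P@Y).round(1))
```

```text
plinth [29.  28.9] [-32.5  31. ]
block [32.4 32.4] [-31.6  31.4]
dots [21.8 21.8] [-22.2  22. ]
```

```bash
python3 -m creep '[-0.0032,-0.0006,0.002,0,0,0, 0,0,0.003,0,0,0, 0,0,0.003,0,0,0, 0,0,0.001,0,0,0, 0,0,0,0,0,0, 0,0,0,0,0,0, 0,0,0,0,0,0, 0,0,0,0,0,0]'
python3 - <<'E'
from h import *
togo(602.4,253.8,-12.5,-21)
E
```

```text
time_s: 15.83
ee_pos: [602.4, 253.9, -10.4]
eef_rot: [[0.356, 0.934, 0.0], [0.934, -0.356, 0.0], [0.0, 0.0, -1.0]]
force: [-0.4, -0.5, -1.2]
opening: 0.734
grasp_force: 69.8
t 15.8 tcp [602.4 253.9 -10.4] yaw -20.9 tilt [0.3 0.2] | turn 0.0022 shift [-0.0001 -0.      0.0021] F [-0.4 -0.5 -1.2] op 62.7 gf 69.8
```

```bash
python3 -m creep '[0,0,0.001,0,0,0, 0,0,0.001,0,0,0, 0,0,0.0005,0,0,0, 0,0,0,0,0,0, 0,0,0,0,0,0, 0,0,0,0,0,0, 0,0,0,0,0,0, 0,0,0,0,0,0]'
python3 -m creep '[0,0,0,0,0,0, 0,0,0,0,0,0, 0,0,0,0,0,0, 0,0,0,0,0,0, 0,0,0,0,0,0, 0,0,0,0,0,0, 0,0,0,0,0,0, 0,0,0,0,0,0]' 0.0854
python3 -m creep '[0,0,-0.01,0,0,0, 0,0,-0.02,0,0,0, 0,0,-0.03,0,0,0, 0,0,-0.03,0,0,0, 0,0,-0.03,0,0,0, 0,0,-0.03,0,0,0, 0,0,0,0,0,0, 0,0,0,0,0,0]' 0.0854
python3 - <<'E'
from h import *
im,d,m=snap('wrist','w9'); togo(602.4,253.8,-12.5,-21); dots(im,m,'green',(258,225),75,z=32)
im,d,m=snap('top','t9'); dots(im,m,'blue',(167,205),25); dots(im,m,'white',(263,205),20)
E
```

```text
time_s: 16.5
ee_pos: [602.4, 253.9, -12.5]
eef_rot: [[0.356, 0.934, 0.0], [0.934, -0.356, 0.001], [0.001, 0.0, -1.0]]
force: [-3.3, 0.3, 6.0]
opening: 0.73
grasp_force: 70.5
time_s: 17.17
ee_pos: [602.3, 253.8, -13.1]
eef_rot: [[0.356, 0.934, 0.0], [0.934, -0.356, 0.0], [0.0, 0.0, -1.0]]
force: [-0.5, 0.4, 0.9]
opening: 0.999
grasp_force: 0.0
time_s: 17.83
ee_pos: [603.9, 254.0, 139.8]
eef_rot: [[0.357, 0.934, 0.004], [0.934, -0.357, 0.002], [0.004, 0.003, -1.0]]
force: [-0.5, 0.1, -0.5]
opening: 1.002
grasp_force: 0.0
t 17.9 tcp [602.4 253.9 137.8] yaw -20.9 tilt [0.9 1.1] | turn 0.0022 shift [-1.000e-04  0.000e+00  1.503e-01] F [-0.5 -0.  -1.6] op 85.2 gf 0.0
green ctr [602.2 253.4] sides [43.7 43.8 43.7 43.6] ang [69.  69.  69.3 69. ] mean -20.9 area [220 216 201 200]
blue ctr [444.1 279.3] sides [44.3 42.8 43.8 43.8] ang [87.8 88.  86.5 87.4] mean -2.6 area [22 22 21 20]
white ctr [445.5 -11.7] sides [44.3 43.4 44.6 43.8] ang [89.4 89.9 88.8  0.4] mean -0.4 area [12 12 11 11]
```

View pics/w9.png

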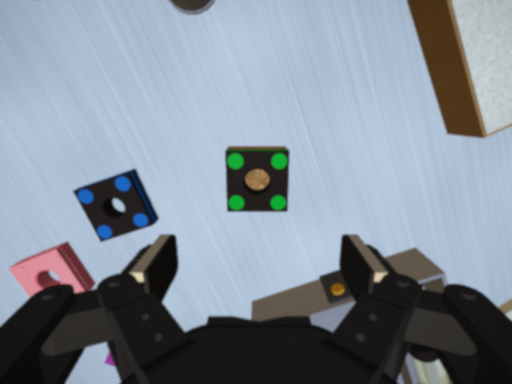

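Green sits flush on the plinth. Next is blue.

Run:
```python
from h import *
im,d,m=load('w9'); dots(im,m,'blue',(117,207),45); togo(443.5,278.5,20,-2.6); print(arm.get_state()['joint_pos'].round(2))
print(onz(m,[(68,242),(94,282),(11,268)],20).round())
```

```text
blue ctr [443.  279.6] sides [44.  43.9 43.9 44. ] ang [87.7 87.6 87.7 87.4] mean -2.4 area [202 187 171 163]
t 17.9 tcp [601.6 253.8 136.5] yaw -20.9 tilt [-1.1  0.2] | turn -0.3189 shift [ 0.0175 -0.159   0.1165] F [ 0.  -0.9 -0.4] op 85.5 gf 0.0
[-1.03  0.6   0.83  1.62 -0.48  1.13 -0.44]
[[376. 261.  20.]
 [376. 205.  20.]
 [298. 256.  20.]]
```

```bash
python3 -m creep '[0,0,0,0,0,-0.107, 0,0,0,0,0,-0.107, 0,0,0,0,0,-0.107, 0.0045,-0.032,0,0,0,0, 0.0045,-0.032,0,0,0,0, 0.0045,-0.032,0.01,0,0,0, 0.0045,-0.032,0.02,0,0,0, 0,-0.031,0.02,0,0,0]' 0.0854
python3 -m creep '[0,0,0.025,0,0,0, 0,0,0.025,0,0,0, 0,0,0.02,0,0,0, 0,0,0,0,0,0, 0,0,0,0,0,0, 0,0,0,0,0,0, 0,0,0,0,0,0, 0,0,0,0,0,0]'
python3 - <<'E'
from h import *
togo(443.4,279,-25,-2.5); im,d,m=snap('wrist','w10'); dots(im,m,'blue',(258,220),85)
E
```

```text
time_s: 18.6
ee_pos: [441.9, 279.5, 85.6]
eef_rot: [[0.042, 0.999, -0.001], [0.999, -0.042, 0.0], [0.0, -0.001, -1.0]]
force: [-0.7, -0.6, -0.4]
opening: 0.995
grasp_force: 0.0
time_s: 19.27
ee_pos: [445.1, 279.1, 18.0]
eef_rot: [[0.044, 0.999, 0.002], [0.999, -0.044, 0.002], [0.002, 0.002, -1.0]]
force: [-0.4, 0.3, 0.0]
opening: 0.999
grasp_force: 0.0
t 19.3 tcp [445.1 279.1  18. ] yaw -2.5 tilt [1.7 1.5] | turn 0.0001 shift [-0.0002 -0.0017  0.043 ] F [-0.4  0.3  0. ] op 85.3 gf 0.0
blue ctr [443.4 279.5] sides [44.2 44.2 44.2 44.2] ang [87.6 87.6 87.6 87.7] mean -2.4 area [550 548 450 445]
```

```bash
python3 -m creep '[0.0002,-0.0014,0.01,0,0,0, 0,0,0.01,0,0,0, 0,0,0.01,0,0,0, 0,0,0.007,0,0,0, 0,0,0.006,0,0,0, 0,0,0,0,0,0, 0,0,0,0,0,0, 0,0,0,0,0,0]'
python3 -m creep '[0,0,0,0,0,0, 0,0,0,0,0,0, 0,0,0,0,0,0, 0,0,0,0,0,0, 0,0,0,0,0,0, 0,0,0,0,0,0, 0,0,0,0,0,0, 0,0,0,0,0,0]' 0.05
python3 - <<'E'
from h import *
togo(615,-288.7,85,-2.5)
E
```

```text
time_s: 19.98
ee_pos: [443.2, 278.9, -26.0]
eef_rot: [[0.044, 0.999, 0.0], [0.999, -0.044, 0.0], [0.0, 0.0, -1.0]]
force: [0.2, 0.5, 0.2]
opening: 0.999
grasp_force: 0.0
time_s: 20.65
ee_pos: [443.5, 279.2, -25.2]
eef_rot: [[0.043, 0.999, 0.001], [0.999, -0.043, 0.001], [0.001, 0.001, -1.0]]
force: [0.3, -0.4, 5.5]
opening: 0.734
grasp_force: 66.4
t 20.6 tcp [443.5 279.2 -25.2] yaw -2.5 tilt [1.  1.1] | turn 0.0002 shift [-0.5599  0.1961 -0.1102] F [ 0.3 -0.4  5.5] op 62.7 gf 66.4
```

```bash
python3 -m creep '[0,0,-0.02,0,0,0, 0,0,-0.03,0,0,0, 0,0,-0.03,0,0,0, 0,0,-0.032,0,0,0, -0.035,0.0122,0,0,0,0, -0.035,0.0122,0,0,0,0, -0.035,0.0122,0,0,0,0, -0.035,0.0122,0,0,0,0]'
python3 -m creep '[-0.035,0.0122,0,0,0,0, -0.035,0.0122,0,0,0,0, -0.035,0.0122,0,0,0,0, -0.035,0.0122,0,0,0,0, -0.035,0.0122,0,0,0,0, -0.035,0.0122,0,0,0,0, -0.035,0.0122,0,0,0,0, -0.035,0.0122,0,0,0,0]'
python3 -m creep '[-0.035,0.0122,0,0,0,0, -0.035,0.0122,0,0,0,0, -0.035,0.0122,0,0,0,0, -0.034,0.0122,0,0,0,0, 0,0,0,0,0,0, 0,0,0,0,0,0, 0,0,0,0,0,0, 0,0,0,0,0,0]'
python3 - <<'E'
from h import *
togo(615,-288.7,85,-2.5);im,d,m=snap('wrist','w11'); dots(im,m,'blue',(258,255),75,z=85+44.5)
im,d,m=load('w5');dots(im,m,'green',(258,255),75,z=84.5+44.5)
E
```

```text
time_s: 21.32
ee_pos: [485.4, 135.9, 86.1]
eef_rot: [[0.042, 0.999, 0.0], [0.999, -0.042, 0.001], [0.001, 0.0, -1.0]]
force: [0.3, -0.1, -2.0]
opening: 0.732
grasp_force: 66.6
time_s: 21.98
ee_pos: [570.8, -148.4, 85.6]
eef_rot: [[0.043, 0.999, -0.0], [0.999, -0.043, 0.001], [0.001, -0.0, -1.0]]
force: [0.3, 0.2, -1.0]
opening: 0.737
grasp_force: 66.5
time_s: 22.65
ee_pos: [613.7, -285.8, 85.3]
eef_rot: [[0.041, 0.999, -0.001], [0.999, -0.041, 0.002], [0.002, -0.001, -1.0]]
force: [0.2, 1.0, -1.8]
opening: 0.733
grasp_force: 66.6
t 22.6 tcp [ 613.7 -285.8   85.3] yaw -2.4 tilt [-0.7  2.1] | turn 0.0022 shift [-0.0029  0.0014  0.0003] F [ 0.2  1.  -1.8] op 62.6 gf 66.6
blue ctr [ 613.3 -286.1] sides [44.5 44.1 43.6 44.2] ang [87.7 88.3 87.6 87. ] mean -2.3 area [847 837 720 719]
green ctr [ 612.1 -287. ] sides [44.1 43.8 43.4 44. ] ang [76.5 76.9 76.3 75.9] mean -13.6 area [869 864 728 727]
```

```bash
python3 -m creep '[-0.0028,0.0014,0,0,0,0, 0,0,0.003,0,0,0, 0,0,0.006,0,0,0, 0,0,0.008,0,0,0, 0,0,0.008,0,0,0, 0,0,0.007,0,0,0, 0,0,0,0,0,0, 0,0,0,0,0,0]'
python3 -m creep '[0,0,0.002,0,0,0, 0,0,0.002,0,0,0, 0,0,0.002,0,0,0, 0,0,0.002,0,0,0, 0,0,0.002,0,0,0, 0,0,0,0,0,0, 0,0,0,0,0,0, 0,0,0,0,0,0]'
python3 - <<'E'
from h import *
togo(615,-288.7,15.5,-2.5); print(arm.get_state()['wrist_torque'].round(2))
E
```

```text
time_s: 23.37
ee_pos: [614.5, -290.5, 53.0]
eef_rot: [[0.043, 0.999, -0.001], [0.999, -0.043, 0.001], [0.001, -0.001, -1.0]]
force: [-0.5, -0.2, -1.7]
opening: 0.733
grasp_force: 66.6
time_s: 24.03
ee_pos: [615.0, -290.9, 44.0]
eef_rot: [[0.043, 0.999, 0.0], [0.999, -0.043, 0.0], [0.0, 0.0, -1.0]]
force: [0.1, 0.2, -1.6]
opening: 0.731
grasp_force: 66.6
t 24.0 tcp [ 615.  -290.9   44. ] yaw -2.5 tilt [0.2 0. ] | turn 0.0003 shift [ 0.0022 -0.      0.0285] F [ 0.1  0.2 -1.6] op 62.4 gf 66.6
[-0.01  0.02 -0.02]
```

```bash
python3 -m creep '[0.0022,0,0,0,0,0, 0,0,0.001,0,0,0, 0,0,0.001,0,0,0, 0,0,0.001,0,0,0, 0,0,0.001,0,0,0, 0,0,0.001,0,0,0, 0,0,0.001,0,0,0, 0,0,0,0,0,0]'
python3 - <<'E'
from h import *
togo(615,-288.7,15.5,-2.5); print(arm.get_state()['wrist_torque'].round(2))
E
```

```text
time_s: 24.7
ee_pos: [615.6, -290.0, 38.8]
eef_rot: [[0.044, 0.999, 0.002], [0.999, -0.044, -0.002], [-0.002, 0.002, -1.0]]
force: [1.1, -3.5, 3.4]
opening: 0.734
grasp_force: 67.3
t 24.7 tcp [ 615.6 -290.    38.8] yaw -2.5 tilt [ 1.9 -2. ] | turn -0.0002 shift [ 0.0013 -0.0007  0.0233] F [ 1.1 -3.5  3.4] op 62.7 gf 67.3
[-0.72 -0.12  0.04]
```

```bash
python3 -m creep '[-0.001,0,0.001,0,0,0, 0,0,0.001,0,0,0, 0,0,0,0,0,0, 0,0,0,0,0,0, 0,0,0,0,0,0, 0,0,0,0,0,0, 0,0,0,0,0,0, 0,0,0,0,0,0]'
python3 - <<'E'
from h import *
togo(615,-288.7,15.5,-2.5); print(arm.get_state()['wrist_torque'].round(2)); im,d,m=snap('wrist','w12'); dots(im,m,'blue',(258,255),75,z=38+44.5)
E
```

```text
time_s: 25.37
ee_pos: [615.7, -290.3, 38.2]
eef_rot: [[0.044, 0.999, 0.002], [0.999, -0.044, -0.0], [0.0, 0.002, -1.0]]
force: [-1.5, -1.2, 11.4]
opening: 0.736
grasp_force: 68.4
t 25.4 tcp [ 615.7 -290.3   38.2] yaw -2.5 tilt [ 2.1 -0. ] | turn 0.0001 shift [ 0.0015 -0.0008  0.0227] F [-1.5 -1.2 11.4] op 62.9 gf 68.4
[-0.04  0.43 -0.01]
blue ctr [ 615.2 -290.5] sides [44.6 44.2 43.6 44.2] ang [87.5 88.2 87.4 86.9] mean -2.5 area [847 836 723 722]
```

View pics/w12.png

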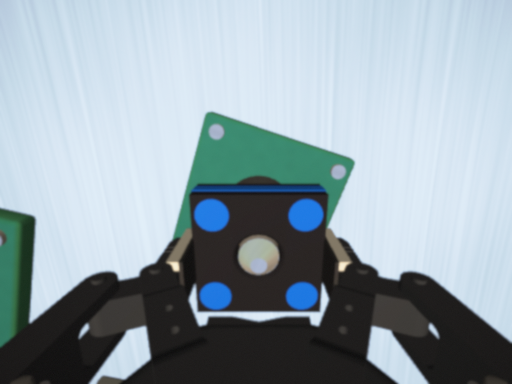

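Blue stops on the cone at underside ≈ 64 mm with 11 N on it, and its bore is visibly narrower, so it is a cull. I'll lift it and locate the bin.

```bash
python3 -m creep '[0,0,-0.005,0,0,0, 0,0,-0.015,0,0,0, 0,0,-0.025,0,0,0, 0,0,-0.03,0,0,0, 0,0,-0.015,0,0,0, 0,0,0,0,0,0, 0,0,0,0,0,0, 0,0,0,0,0,0]'
python3 - <<'E'
from h import *
im,d,m=load('t9'); c=im[90:190,210:310]; cv2.imwrite('pics/binc.png',cv2.resize(c,None,fx=6,fy=6,interpolation=cv2.INTER_CUBIC)[...,::-1])
E
```

```text
time_s: 26.08
ee_pos: [613.9, -288.2, 123.9]
eef_rot: [[0.043, 0.999, -0.003], [0.999, -0.043, 0.002], [0.002, -0.003, -1.0]]
force: [0.2, 0.1, -1.4]
opening: 0.733
grasp_force: 70.7
```

View pics/binc.png

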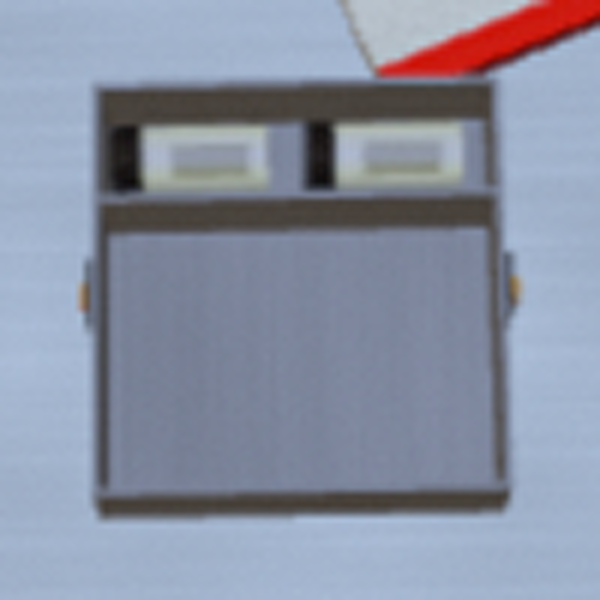

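Run:
```python
from h import *
im,d,m=load('t9'); g=lambda x,y:(210+(x+.5)/6-.5,90+(y+.5)/6-.5)
print(onz(m,[g(97,496),g(509,490),g(97,193),g(499,188)],55).round(1)); print('floor',onz(m,[g(105,232),g(490,228)],6).round(1))
togo(614,48,90,2)
```

```text
[[ 535.7   96.4   55. ]
 [ 536.2 -106.    55. ]
 [ 692.4   97.2   55. ]
 [ 692.  -105.4   55. ]]
floor [[ 689.2   97.6    6. ]
 [ 688.4 -104.9    6. ]]
t 26.1 tcp [ 613.9 -288.2  123.9] yaw -2.5 tilt [-2.9  2.4] | turn -0.0778 shift [0.336  0.0118 0.0339] F [ 0.2  0.1 -1.4] op 62.6 gf 70.7
```

```bash
python3 -m creep '[0,0,0,0,0,-0.04, 0.037,0,0,0,0,0, 0.037,0,0,0,0,0, 0.037,0,0,0,0,0, 0.037,0,0,0,0,0, 0.037,0,0,0,0,0, 0.037,0,0,0,0,0, 0.037,0,0,0,0,0]'
python3 -m creep '[0.037,0,0,0,0,0, 0.036,0,0,0,0,0, 0,0,0.02,0,0,0, 0,0,0.03,0,0,0, 0,0,0.03,0,0,0, 0,0,0,0,0,0, 0,0,0,0,0,0, 0,0,0,0,0,0]'
python3 - <<'E'
from h import *
togo(614,44,-18,0); snap('wrist','w13')
E
```

```text
time_s: 26.75
ee_pos: [613.9, -28.3, 123.7]
eef_rot: [[0.003, 1.0, -0.004], [1.0, -0.003, 0.0], [0.0, -0.004, -1.0]]
force: [-0.1, -0.8, -2.0]
opening: 0.727
grasp_force: 70.6
time_s: 27.42
ee_pos: [616.4, 41.8, 46.4]
eef_rot: [[0.004, 1.0, 0.0], [1.0, -0.004, -0.0], [-0.0, 0.0, -1.0]]
force: [0.6, 0.2, -1.2]
opening: 0.734
grasp_force: 70.4
t 27.4 tcp [616.4  41.8  46.4] yaw -0.2 tilt [ 0.3 -0.4] | turn -0.004 shift [ 0.0022 -0.0024  0.0644] F [ 0.6  0.2 -1.2] op 62.6 gf 70.4
```

View pics/w13.png

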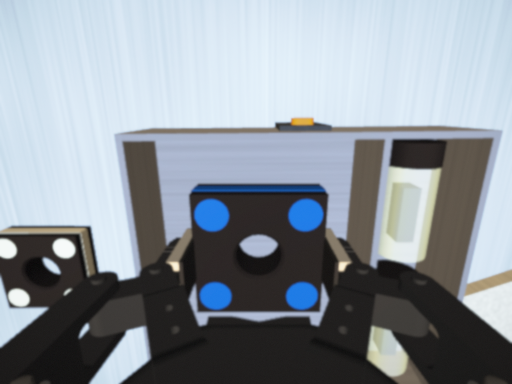

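```bash
python3 -m creep '[0,-0.0024,0.01,0,0,0, 0,0,0.015,0,0,0, 0,0,0.015,0,0,0, 0,0,0.012,0,0,0, 0,0,0.006,0,0,0, 0,0,0.004,0,0,0, 0,0,0,0,0,0, 0,0,0,0,0,0]'
python3 -m creep '[0,0,0.001,0,0,0, 0,0,0.001,0,0,0, 0,0,0.001,0,0,0, 0,0,0,0,0,0, 0,0,0,0,0,0, 0,0,0,0,0,0, 0,0,0,0,0,0, 0,0,0,0,0,0]'
python3 - <<'E'
from h import *
togo(614,44,-18,0)
E
```

```text
time_s: 28.13
ee_pos: [613.9, 42.1, -16.1]
eef_rot: [[0.004, 1.0, 0.0], [1.0, -0.004, -0.0], [-0.0, 0.0, -1.0]]
force: [-0.0, 1.1, -0.5]
opening: 0.733
grasp_force: 70.6
time_s: 28.8
ee_pos: [613.7, 42.4, -19.0]
eef_rot: [[0.003, 1.0, 0.0], [1.0, -0.003, 0.0], [0.0, 0.0, -1.0]]
force: [-0.5, 0.8, -1.3]
opening: 0.729
grasp_force: 70.6
t 28.8 tcp [613.7  42.4 -19. ] yaw -0.2 tilt [0.2 0.1] | turn -0.0033 shift [ 0.0016  0.0003 -0.001 ] F [-0.5  0.8 -1.3] op 62.3 gf 70.6
```

```bash
python3 -m creep '[0,0,0,0,0,0, 0,0,0,0,0,0, 0,0,0,0,0,0, 0,0,0,0,0,0, 0,0,0,0,0,0, 0,0,0,0,0,0, 0,0,0,0,0,0, 0,0,0,0,0,0]' 0.08
python3 -m creep '[0,0,-0.01,0,0,0, 0,0,-0.02,0,0,0, 0,0,-0.03,0,0,0, 0,0,-0.03,0,0,0, 0,0,-0.02,0,0,0, -0.0135,-0.034,0,0,0,0, -0.0135,-0.034,0,0,0,0, -0.0135,-0.034,0,0,0,0]'
python3 -m creep '[-0.0135,-0.034,0,0,0,0, 0,-0.033,0,0,0,0, 0,0,0.02,0,0,0, 0,0,0.03,0,0,0, 0,0,0.02,0,0,0, 0,0,0,0,0,0, 0,0,0,0,0,0, 0,0,0,0,0,0]' 0.0854
python3 - <<'E'
from h import *
im,d,m=snap('wrist','w14'); dots(im,m,'white',(258,220),85); togo(445,-12,-25,-0.3)
im,d,m=snap('top','t14'); dots(im,m,'blue',(265,140),40,26); dots(im,m,'green',(177,155),30,32)
E
```

```text
time_s: 29.47
ee_pos: [613.7, 42.4, -19.1]
eef_rot: [[0.003, 1.0, 0.0], [1.0, -0.003, 0.0], [0.0, 0.0, -1.0]]
force: [-0.0, -0.4, -0.4]
opening: 0.939
grasp_force: 0.0
time_s: 30.13
ee_pos: [510.9, 1.6, 91.8]
eef_rot: [[0.003, 1.0, 0.002], [1.0, -0.003, 0.0], [0.0, 0.002, -1.0]]
force: [0.4, 0.4, 0.6]
opening: 0.939
grasp_force: 0.0
time_s: 30.8
ee_pos: [445.6, -11.5, 22.1]
eef_rot: [[0.004, 1.0, 0.002], [1.0, -0.004, 0.0], [0.0, 0.002, -1.0]]
force: [0.1, 0.4, 0.5]
opening: 1.003
grasp_force: 0.0
white ctr [444.2 -12.1] sides [44.  44.2 44.1 44.1] ang [89.6 89.5 89.6 89.6] mean -0.4 area [450 450 367 363]
t 30.9 tcp [445.9 -11.3  22.2] yaw -0.2 tilt [2.6 0.4] | turn 0.0015 shift [-0.0007 -0.0009  0.0472] F [ 0.3 -0.3  0.5] op 85.3 gf 0.0
blue ctr [621.2  50.6] sides [43.4 43.2 61.5] ang [ 0.  89.6 44.7] mean -0.0 area [22 20 20]
green ctr [603.3 253.7] sides [43.6 44.  43.6 43.4] ang [68.6 69.2 69.5 69.2] mean -20.9 area [24 23 22 22]
```

```bash
python3 -m creep '[-0.0007,-0.0014,0.01,0,0,0, 0,0,0.012,0,0,0, 0,0,0.012,0,0,0, 0,0,0.008,0,0,0, 0,0,0.005,0,0,0, 0,0,0,0,0,0, 0,0,0,0,0,0, 0,0,0,0,0,0]'
python3 -m creep '[0,0,0,0,0,0, 0,0,0,0,0,0, 0,0,0,0,0,0, 0,0,0,0,0,0, 0,0,0,0,0,0, 0,0,0,0,0,0, 0,0,0,0,0,0, 0,0,0,0,0,0]' 0.05
python3 - <<'E'
from h import *
togo(615.3,-289.5,85)
E
```

```text
time_s: 31.57
ee_pos: [443.6, -11.9, -25.7]
eef_rot: [[0.004, 1.0, 0.001], [1.0, -0.004, 0.0], [0.0, 0.001, -1.0]]
force: [0.1, -0.5, 0.1]
opening: 1.001
grasp_force: 0.0
time_s: 32.23
ee_pos: [443.8, -11.7, -25.3]
eef_rot: [[0.003, 1.0, 0.001], [1.0, -0.003, 0.001], [0.001, 0.001, -1.0]]
force: [-1.5, 0.0, 6.8]
opening: 0.74
grasp_force: 66.0
t 32.2 tcp [443.8 -11.7 -25.3] yaw -0.2 tilt [1.2 0.9] | turn -0.0 shift [-0.2772  0.1725 -0.1103] F [-1.5  0.   6.8] op 63.2 gf 66.0
```

```bash
python3 -m creep '[0,0,-0.02,0,0,0, 0,0,-0.03,0,0,0, 0,0,-0.03,0,0,0, 0,0,-0.032,0,0,0, -0.028,0.0172,0,0,0,0, -0.028,0.0172,0,0,0,0, -0.028,0.0172,0,0,0,0, -0.028,0.0172,0,0,0,0]'
python3 -m creep '[-0.028,0.0172,0,0,0,0, -0.028,0.0172,0,0,0,0, -0.028,0.0172,0,0,0,0, -0.028,0.0172,0,0,0,0, -0.028,0.0172,0,0,0,0, -0.0252,0.0172,0,0,0,0, 0,0,0,0,0,0, 0,0,0,0,0,0]'
python3 -m creep '[0,0,0,0,0,0, 0,0,0,0,0,0, 0,0,0,0,0,0, 0,0,0,0,0,0, 0,0,0,0,0,0, 0,0,0,0,0,0, 0,0,0,0,0,0, 0,0,0,0,0,0]'
python3 - <<'E'
from h import *
togo(615.3,-289.2,85);im,d,m=snap('wrist','w15'); dots(im,m,'white',(258,255),75,z=86+44.5); print(arm.get_state()['wrist_torque'].round(2))
E
```

```text
time_s: 32.9
ee_pos: [512.4, -124.1, 86.3]
eef_rot: [[0.001, 1.0, 0.001], [1.0, -0.001, 0.001], [0.001, 0.001, -1.0]]
force: [0.7, -0.0, -0.3]
opening: 0.733
grasp_force: 66.4
time_s: 33.57
ee_pos: [613.8, -291.5, 85.6]
eef_rot: [[0.006, 1.0, -0.001], [1.0, -0.006, -0.001], [-0.001, -0.001, -1.0]]
force: [-0.3, 1.0, -0.9]
opening: 0.734
grasp_force: 66.4
time_s: 34.23
ee_pos: [614.1, -289.5, 86.0]
eef_rot: [[0.003, 1.0, 0.0], [1.0, -0.003, 0.0], [0.0, 0.0, -1.0]]
force: [1.5, 0.0, -0.6]
opening: 0.737
grasp_force: 66.4
t 34.2 tcp [ 614.1 -289.5   86. ] yaw -0.2 tilt [0.1 0.1] | turn -0.0 shift [0.0003 0.0011 0.001 ] F [ 1.5  0.  -0.6] op 63.0 gf 66.4
white ctr [ 613.7 -290.2] sides [44.5 44.2 43.9 44.3] ang [89.9  0.2 89.8 89.5] mean -0.2 area [806 793 636 632]
[-0.02 -0.02  0.05]
```

```bash
python3 -m creep '[0.0004,0.0011,0.003,0,0,0, 0,0,0.006,0,0,0, 0,0,0.008,0,0,0, 0,0,0.008,0,0,0, 0,0,0.008,0,0,0, 0,0,0.006,0,0,0, 0,0,0.002,0,0,0, 0,0,0,0,0,0]'
python3 -m creep '[0,0,0.001,0,0,0, 0,0,0.001,0,0,0, 0,0,0.001,0,0,0, 0,0,0.001,0,0,0, 0,0,0.001,0,0,0, 0,0,0.001,0,0,0, 0,0,0.001,0,0,0, 0,0,0,0,0,0]'
python3 - <<'E'
from h import *
togo(615.3,-289.2,14.7); print(arm.get_state()['wrist_torque'].round(2))
E
```

```text
time_s: 34.95
ee_pos: [614.7, -288.9, 43.8]
eef_rot: [[0.003, 1.0, -0.002], [1.0, -0.003, 0.001], [0.001, -0.002, -1.0]]
force: [0.6, 0.4, -0.6]
opening: 0.735
grasp_force: 66.4
time_s: 35.62
ee_pos: [615.1, -289.0, 37.6]
eef_rot: [[0.003, 1.0, -0.0], [1.0, -0.003, 0.0], [0.0, -0.0, -1.0]]
force: [0.2, 0.2, -0.6]
opening: 0.736
grasp_force: 66.4
t 35.6 tcp [ 615.1 -289.    37.6] yaw -0.2 tilt [-0.3  0.3] | turn -0.0 shift [-0.0002  0.0002  0.0229] F [ 0.2  0.2 -0.6] op 62.8 gf 66.4
[0.   0.03 0.01]
```

```bash
python3 -m creep '[0,0,0.002,0,0,0, 0,0,0.003,0,0,0, 0,0,0.003,0,0,0, 0,0,0.003,0,0,0, 0,0,0.003,0,0,0, 0,0,0.003,0,0,0, 0,0,0.002,0,0,0, 0,0,0,0,0,0]'
python3 -m creep '[0,0,0.002,0,0,0, 0,0,0.001,0,0,0, 0,0,0.001,0,0,0, 0,0,0.001,0,0,0, 0,0,0,0,0,0, 0,0,0,0,0,0, 0,0,0,0,0,0, 0,0,0,0,0,0]'
python3 - <<'E'
from h import *
togo(615.3,-289.2,14.7); print(arm.get_state()['wrist_torque'].round(2))
im,d,m=snap('wrist','w16'); dots(im,m,'white',(258,255),75,z=14.7+44.5)
E
```

```text
time_s: 36.28
ee_pos: [614.9, -288.9, 18.2]
eef_rot: [[0.003, 1.0, -0.001], [1.0, -0.003, 0.001], [0.001, -0.001, -1.0]]
force: [0.1, 0.6, -0.7]
opening: 0.73
grasp_force: 66.4
time_s: 36.95
ee_pos: [615.3, -289.2, 14.9]
eef_rot: [[0.003, 1.0, 0.0], [1.0, -0.003, 0.001], [0.001, 0.0, -1.0]]
force: [-2.0, 2.2, 5.7]
opening: 0.732
grasp_force: 67.0
t 37.0 tcp [ 615.3 -289.2   14.9] yaw -0.2 tilt [0.5 0.6] | turn -0.0 shift [-0.     -0.      0.0002] F [-2.   2.2  5.7] op 62.5 gf 67.0
[0.36 0.37 0.02]
white ctr [ 614.8 -290. ] sides [44.6 44.3 44.  44.4] ang [89.8  0.2 89.8 89.5] mean -0.2 area [799 792 635 631]
```

```bash
python3 -m creep '[0,0,-0.005,0,0,0, 0,0,-0.015,0,0,0, 0,0,-0.025,0,0,0, 0,0,-0.03,0,0,0, 0,0,-0.02,0,0,0, 0,0,0,0,0,0.121, 0,0,0,0,0,0.121, 0,0,0,0,0,0.121]'
python3 -m creep '[0.0314,-0.0129,0,0,0,0, 0.0314,-0.0129,0,0,0,0, 0.0314,-0.0129,0,0,0,0, 0.0314,-0.0129,0,0,0,0, 0.0314,-0.0129,0,0,0,0, 0.0314,-0.0129,0,0,0,0, 0.0314,-0.0129,0,0,0,0, 0.0314,-0.0129,0,0,0,0]'
python3 -m creep '[0.0314,-0.0129,0,0,0,0, 0.0314,-0.0129,0,0,0,0, 0.0314,-0.0129,0,0,0,0, 0.0314,-0.0129,0,0,0,0, 0.0314,-0.0129,0,0,0,0, 0.0314,-0.0129,0,0,0,0, 0.0314,-0.0129,0,0,0,0, 0.0314,-0.0129,0,0,0,0]'
python3 -m creep '[0,0,0.02,0,0,0, 0,0,0.03,0,0,0, 0,0,0.02,0,0,0, 0,0,0.01,0,0,0, 0,0,0,0,0,0, 0,0,0,0,0,0, 0,0,0,0,0,0, 0,0,0,0,0,0]'
python3 - <<'E'
from h import *
togo(602.4,253.9,20,-20.9)
E
```

```text
time_s: 37.67
ee_pos: [615.7, -289.3, 110.8]
eef_rot: [[0.364, 0.932, 0.002], [0.932, -0.364, -0.0], [0.001, 0.002, -1.0]]
force: [0.5, 0.3, -1.7]
opening: 0.731
grasp_force: 68.7
time_s: 38.33
ee_pos: [608.8, -16.0, 110.0]
eef_rot: [[0.358, 0.934, 0.001], [0.934, -0.358, 0.001], [0.001, 0.001, -1.0]]
force: [0.5, 0.8, -1.1]
opening: 0.734
grasp_force: 68.7
time_s: 39.0
ee_pos: [602.3, 255.7, 110.1]
eef_rot: [[0.358, 0.934, 0.001], [0.934, -0.358, 0.001], [0.001, 0.0, -1.0]]
force: [0.9, -0.2, -0.2]
opening: 0.735
grasp_force: 68.7
time_s: 39.67
ee_pos: [603.9, 254.0, 30.9]
eef_rot: [[0.359, 0.934, 0.003], [0.934, -0.359, 0.001], [0.002, 0.002, -1.0]]
force: [0.3, -0.5, 0.3]
opening: 0.732
grasp_force: 68.7
t 39.7 tcp [603.9 254.   30.9] yaw -21.0 tilt [2.9 1.4] | turn -0.0019 shift [-0.0006 -0.0014  0.0109] F [ 0.3 -0.5  0.3] op 62.5 gf 68.7
```

```bash
python3 -m creep '[-0.0005,-0.001,0.005,0,0,0, 0,0,0.006,0,0,0, 0,0,0.005,0,0,0, 0,0,0.003,0,0,0, 0,0,0,0,0,0, 0,0,0,0,0,0, 0,0,0,0,0,0, 0,0,0,0,0,0]'
python3 - <<'E'
from h import *
im,d,m=snap('wrist','w17'); togo(602.4,253.9,6.7,-20.9)
c=im[160:300,170:350]; cv2.imwrite('pics/w17c.png',cv2.resize(c,None,fx=4,fy=4,interpolation=cv2.INTER_CUBIC)[...,::-1])
E
```

```text
time_s: 40.33
ee_pos: [601.7, 253.7, 10.2]
eef_rot: [[0.358, 0.934, 0.001], [0.934, -0.358, 0.0], [0.0, 0.0, -1.0]]
force: [0.0, -0.6, -0.8]
opening: 0.732
grasp_force: 68.7
t 40.4 tcp [601.7 253.8  10.2] yaw -21.0 tilt [0.6 0.2] | turn -0.0016 shift [0.0004 0.0006 0.0035] F [ 0.1  0.9 -1. ] op 62.6 gf 68.7
```

View pics/w17c.png

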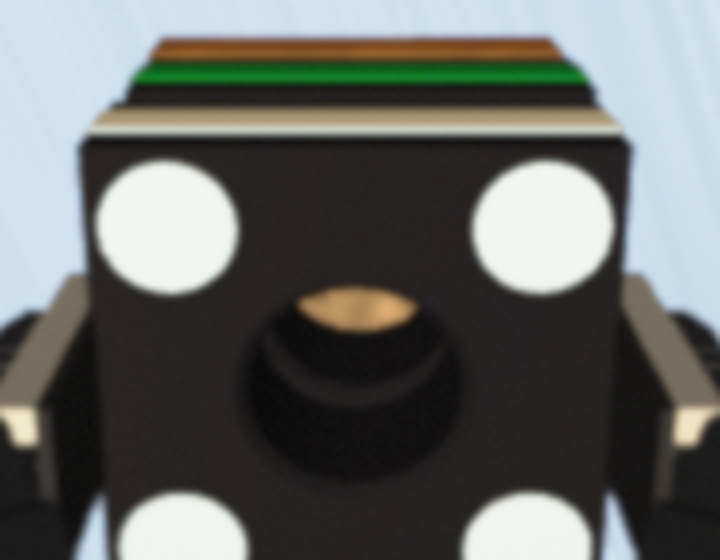

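Run:
```python
from h import *
im,d,m=load('w17'); a=np.radians(-21); X=np.array([-np.sin(a),np.cos(a)]);Y=np.array([np.cos(a),np.sin(a)]); t=np.array([601.7,253.8])
f=lambda x,y:(170+(x+.5)/4-.5,160+(y+.5)/4-.5)
for n,pts,z in(('plinth',[f(163,38),f(550,38)],0),('block',[f(80,139),f(632,139)],55.5),('dots',[f(167,227),f(543,227)],55.5)):
    P=onz(m,pts,z)[:,:2]-t; print(n,(P@X).round(1),(P@Y).round(1))
```

```text
plinth [32.5 32.5] [-31.4  31.7]
block [32.5 32.4] [-31.6  31.6]
dots [21.6 21.6] [-22.2  21.9]
```

Aligned to within 0.3 mm, so I'll lower and release.

```bash
python3 -m creep '[0.0002,0.0003,0.001,0,0,0, 0,0,0.001,0,0,0, 0,0,0.001,0,0,0, 0,0,0.0008,0,0,0, 0,0,0,0,0,0, 0,0,0,0,0,0, 0,0,0,0,0,0, 0,0,0,0,0,0]'
python3 -m creep '[0,0,0,0,0,0, 0,0,0,0,0,0, 0,0,0,0,0,0, 0,0,0,0,0,0, 0,0,0,0,0,0, 0,0,0,0,0,0, 0,0,0,0,0,0, 0,0,0,0,0,0]' 0.0854
python3 -m creep '[0,0,-0.01,0,0,0, 0,0,-0.02,0,0,0, 0,0,-0.03,0,0,0, 0,0,-0.03,0,0,0, 0,0,-0.03,0,0,0, 0,0,-0.02,0,0,0, 0,0,0,0,0,0, 0,0,0,0,0,0]'
python3 -m creep '[-0.02,0,0,0,0,0, -0.02,0,0,0,0,0, -0.02,0,0,0,0,0, 0,0,0,0,0,0, 0,0,0,0,0,0, 0,0,0,0,0,0, 0,0,0,0,0,0, 0,0,0,0,0,0]'
python3 - <<'E'
from h import *
im,d,m=snap('wrist','w18'); togo(602.4,253.9,6.7,-20.9)
q=m['T'][:3,:3].T@(np.array([602.4,253.9,52])-m['T'][:3,3]); u,v=(int(m['K'][0,0]*q[0]/-q[2]+m['K'][0,2]),int(m['K'][1,1]*-q[1]/-q[2]+m['K'][1,2])); print(u,v)
dots(im,m,'white',(u,v),45,z=52)
snap('top','t18')
a=cv2.imread('pics/t18.png'); cv2.imwrite('pics/t18b.png',cv2.resize(a[80:272,128:384],(800,600),interpolation=cv2.INTER_CUBIC)); b=cv2.imread('pics/w18.png')
cv2.imwrite('pics/end.png',np.hstack([cv2.resize(a[80:280,100:400],(400,267)),cv2.resize(b,(400,300))[:267]]))
E
```

```text
time_s: 41.05
ee_pos: [601.8, 253.9, 6.9]
eef_rot: [[0.358, 0.934, 0.0], [0.934, -0.358, 0.001], [0.001, -0.0, -1.0]]
force: [-2.3, -0.7, 4.9]
opening: 0.732
grasp_force: 69.3
time_s: 41.72
ee_pos: [601.7, 253.8, 6.1]
eef_rot: [[0.358, 0.934, 0.0], [0.934, -0.358, 0.0], [0.0, 0.0, -1.0]]
force: [0.3, -0.4, 0.5]
opening: 1.0
grasp_force: 0.0
time_s: 42.38
ee_pos: [602.7, 253.9, 148.1]
eef_rot: [[0.358, 0.934, 0.003], [0.934, -0.358, 0.002], [0.003, 0.002, -1.0]]
force: [-0.5, 0.0, -1.4]
opening: 0.999
grasp_force: 0.0
time_s: 43.05
ee_pos: [580.2, 199.1, 145.7]
eef_rot: [[0.356, 0.934, -0.0], [0.934, -0.356, -0.0], [-0.0, -0.0, -1.0]]
force: [-0.1, 0.1, 0.4]
opening: 1.002
grasp_force: 0.0
t 43.1 tcp [580.3 198.8 145.8] yaw -20.9 tilt [-0.2 -0.1] | turn 0.0 shift [0.0593 0.001  0.1391] F [-0.3 -0.6  0.1] op 85.9 gf 0.0
259 121
white ctr [601.6 253.5] sides [44.  44.1 44.1 44.2] ang [68.9 69.  68.9 69.1] mean -21.0 area [224 223 192 191]
```

View pics/end.png

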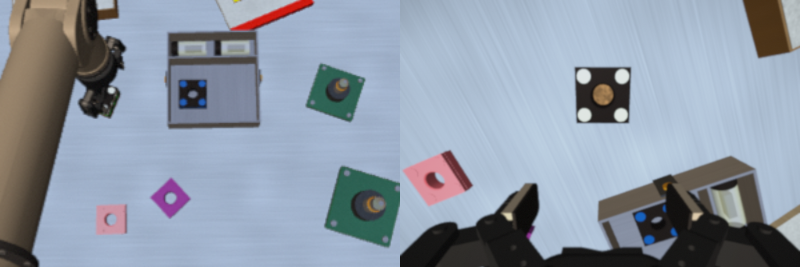

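The final views show white over green squarely on the plinth (two centres within 0.6 mm of each other), blue flat in the bin's empty compartment, and the decoys untouched.

```bash
python3 -c "
from station import arm
print(arm.job_done())"
```

```text
the job is handed in; nothing more can be done
None
```

I tried the adapters in the order green, blue, white (red and yellow were absent): green and white went fully home and are piled squarely on the plinth, blue stopped on the brass cone and lies in the bin's empty compartment, and the job was handed in at about 43 s.

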